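# Load the blow-off basket, raise its bail and hang it on the ioniser station

### The arm

A 6-joint arm with a two-finger parallel gripper is mounted at the origin on the work surface. World frame = base frame: x ahead of the robot, y to its left, z up, the work surface at z = 0. Lengths are in mm, angles in rad, forces in N, time in s.
With the tool pointing down it reaches from about 325 to 925 mm from the base axis. Payload 3.1 kg.
Tool frame: the origin (TCP) lies at the centre of the arm's flange, where the gripper is bolted on; the fingertips stand 173 mm ahead of it and the grasp point (between the pads) lies 155 mm ahead of it; z points along the fingers, y is the direction in which the jaws open and shut (so a half turn about z gives the same grasp; the last joint's range is limited). The gripper opens to 85 mm and grips with 20 to 120 N. Pads are 22 mm wide; open, the fingers measure 114 mm over their backs; the gripper's body (76 mm by 85 mm) begins 54 mm behind the grasp point. The pads swing forward as they close: fully open they stand 13 mm farther back than shut.
Start: joints at [-1.461, 0.217, 1.613, -0, 1.311, -0.112], TCP at [137.512, -609.698, 404.7] pointing down, gripper open.
Joint ranges: [-2.75, 2.75], [-0.78, 2.1], [0.31, 2.55], [-1.13, 4.27], [0.13, 2.63], [-2.58, 2.58]. Speed limits (rad/s): [2.79, 2.79, 3.14, 3.14, 3.14, 3.14].

### API

Orientations are given as a rotation vector (axis times angle).
In Python, from station import monitor, get_image, get_calibration, job gives the robot as it stands.
- The arm moves only by the tool apply_moves, never from a script. Its argument "motion" is a list of rows, each a list of 5 numbers: the shift along the world's x, y, z in mm, then the turn about the world's z in rad, then the finger opening in mm, from 0 to 85.4. A call has 1 to 5 rows; each row shifts and turns the pose as measured when the row begins; what a row does not reach is not made up. A row lasts 1/8 s, in which the tool goes at most 62.5 mm and 10.7 degrees, less where a joint would pass 70% of its speed; a pose out of reach is approached as far as the arm can. A call with a gripper value outside its range is refused whole. The fingers move at their own pace and stop on an object; the grip force is fixed at half the most. Time passes only in rows, so rows that do not move let the fingers close. It gives the time, the measured TCP pose, the force and the opening at its end, in the units of the state.
- monitor.get_state(): the state, without advancing time (a new reading comes with each control period).
- get_image(name): name is "side" or "top" or "wrist"; returns the picture (400x640x3 uint8, red, green, blue); there is no depth.
- get_calibration(name): a dict with "fovy" (degrees; the focal length in pixels is half the picture's height over the tangent of half this angle, whatever the lens; pixels are square), "cx", "cy" (the principal point, pixels), "dist" ([k1, k2, p1, p2, k3] as OpenCV has them; the pictures are not rectified), "camera_from_world" (4x4, takes a point from world to camera coordinates); the wrist camera has in their place "mount" (4x4, takes a point from camera to tool coordinates, whose origin is the TCP and whose axes are the flange's). Camera axes: x right, y down, z forward; pixel columns grow to the right and rows downward; lengths in mm; the calibration is good to about 2 mm. A picture is of the moment at which its call begins: read the wrist's pose just before it. get_calibration takes no time and is no camera call.
- job.close_job(): hands the job in, once; it reports no verdict.
The state is a dict: "time_s": time; "q": joint angles; "dq": joint speeds; "joint_torque": joint torques, N m; "ee_pos": TCP position; "ee_rot": TCP orientation; "wrist_force": force on the tool from outside, world axes, zero at the start; "wrist_torque": the same for the moment, N m; "grip_width": opening from 0.0 (shut) to 1.0 (fully open).
Only numpy, scipy, OpenCV 4.12 (cv2) and the standard library are available. Lean on these libraries where they do the work, as an engineer would, in place of code of your own. Each camera call takes 0.05 s, during which the arm holds its last target.

### The job

Get the turned barrels ready for de-dusting: with the basket's wire bail still folded down, stand every aluminium barrel on the black mat upright in the basket, one to a cell. Then swing the bail upright while the basket is still on the bench, lift the basket by the bail, hang it by the bail on the blow-off station's twin hooks, let go, and only then press the station's start button. Do not spill the basket, and leave the rubber knobs, the open housing, the screwdriver and the bottle where they are.

Things in the scene. Friction and masses are not known exactly. Their poses are not given: they have to be found in the camera images.
- barrel0_mid (a point): one of 4 to 6 identical turned aluminium barrels (None if absent), 70 g, standing upright on its flange: flange 38 mm across and 8 mm thick at the bottom, plain round body 24 mm across above it, 56 mm tall in all. The point lies on its axis, half-way up (28 mm above its underside); z is its axis
- barrel1_mid (a point): one of 4 to 6 identical turned aluminium barrels (None if absent), 70 g, standing upright on its flange: flange 38 mm across and 8 mm thick at the bottom, plain round body 24 mm across above it, 56 mm tall in all. The point lies on its axis, half-way up (28 mm above its underside); z is its axis
- barrel2_mid (a point): one of 4 to 6 identical turned aluminium barrels (None if absent), 70 g, standing upright on its flange: flange 38 mm across and 8 mm thick at the bottom, plain round body 24 mm across above it, 56 mm tall in all. The point lies on its axis, half-way up (28 mm above its underside); z is its axis
- barrel3_mid (a point): one of 4 to 6 identical turned aluminium barrels (None if absent), 70 g, standing upright on its flange: flange 38 mm across and 8 mm thick at the bottom, plain round body 24 mm across above it, 56 mm tall in all. The point lies on its axis, half-way up (28 mm above its underside); z is its axis
- barrel4_mid (a point): one of 4 to 6 identical turned aluminium barrels (None if absent), 70 g, standing upright on its flange: flange 38 mm across and 8 mm thick at the bottom, plain round body 24 mm across above it, 56 mm tall in all. The point lies on its axis, half-way up (28 mm above its underside); z is its axis
- barrel5_mid (a point): one of 4 to 6 identical turned aluminium barrels (None if absent), 70 g, standing upright on its flange: flange 38 mm across and 8 mm thick at the bottom, plain round body 24 mm across above it, 56 mm tall in all. The point lies on its axis, half-way up (28 mm above its underside); z is its axis
- basket: loose sheet-steel basket, 0.36 kg, standing on the bench: 114 mm (its x) by 152 mm (its y), origin under the centre of its bottom, z up. Walls and dividers 2.5 mm thick, 30 mm high; 2 cells along x by 3 along y, each 53 mm (x) by 47 mm (y) inside. Mid-way along each long side an ear, 22 mm wide, 66 mm high, carries the bail's pivot: the line x = 0, 60 mm above the bottom
- cell0 (a point): centre of a cell's inner floor in the basket, axes as the basket
- cell1 (a point): centre of a cell's inner floor in the basket, axes as the basket
- cell2 (a point): centre of a cell's inner floor in the basket, axes as the basket
- cell3 (a point): centre of a cell's inner floor in the basket, axes as the basket
- cell4 (a point): centre of a cell's inner floor in the basket, axes as the basket
- cell5 (a point): centre of a cell's inner floor in the basket, axes as the basket
- bail (a joint): angle of the wire bail about the basket's y axis, rad: 0 = folded right down to the basket's +x side, 0.125 rad below level (on its stops); grows as it is raised; 1.70 = upright; it can go on to 3.39, folded to the other side. Starts at 0 to 0.2. The pivots rub (about 0.035 N m), so it stays where it is left
- bail_grip (a point): middle of the bail's crossbar, where to grip: black sleeve 11 mm thick, 40 mm long along the basket's y. It is 96 mm from the pivot line: folded, about 95 mm from the basket's centre (38 mm outside the end wall) and 48 mm or a little more above the bench; upright, 156 mm above the basket's bottom. The bail is 6 mm wire, 164 mm wide
- hook_seat (a point): point on the station where the middle of the crossbar rests when hung, 252 mm above the bench; axes as station. The two hooks (8 mm rod) lie 42 mm to either side in y; their saddles, 22 mm long in x, are 7 mm below this point; their front tips turn up to 15 mm above it, 34 mm in front; behind, the rods rise to 19 mm above it. Free for fingers between them, nothing above
- station: fixed blow-off station: white blower base with a round grille, and two steel posts at its rear that carry the twin hooks. Origin on the bench under the hook seat; x points from its front (robot's side) to its rear, y along the hung crossbar, z up. Base 62 mm high, 95 mm to either side, from 150 mm in front to 110 mm behind; posts 92 mm behind, 267 mm high
- start_top (a point): top of the start button's cap (26 mm across, plain grey, on the station's front ledge, 120 mm in front of the hook seat), pressed straight down
- start (a joint): how far the start button is pressed, m: 0 = up, 0.006 = fully down (5 N); it springs back
- knob0_mid (a point): bystander: black rubber knob, 40 mm across, 18 mm tall, on the mat among the barrels; point half-way up
- knob1_mid (a point): bystander: the same kind of knob, on the bench between the robot and the work
- housing_mid (a point): bystander: open grey plastic housing, 85 by 180 by 34 mm, behind the basket; point at its centre
- driver_grip (a point): bystander: screwdriver lying across behind the basket; point on its handle
- bottle_mid (a point): bystander: white bottle, 48 mm across, 110 mm tall, behind the mat; point half-way up

How it is judged:
By the outcome, as a careful person would: the job done as asked, in the order asked, and still so for the second after the job is handed in, with the robot touching nothing.
Of barrel0, barrel1, barrel2, barrel3, barrel4, barrel5 only 4 to 6 are there at a start; the rules pass over those that are not, and their reading is None.
At some moment in a run one of barrel0, barrel1, barrel2, barrel3, barrel4, barrel5 may be knocked a few centimetres aside while the robot is not near it.
It also fails if it takes over 210 s, if anything falls off the work surface, if the arm or the gripper's body presses on something with over 40 N, if the wrist force passes 120 N, or if a joint passes its speed limit or range.

## Working session

There is one attempt and no reset: what is moved stays moved. The work goes in short steps, Python scripts to look and compute and a tool call to move; the robot and the scene stay as the last step left them, time stands still between calls to the robot, and variables do not carry over. Pictures are saved under pics/ and viewed, and the job is handed in when it is done.

Besides the shell and the picture viewer there is one more tool, called by a JSON object that holds its "method" and its "body". apply_moves: Moves the arm, as the interface text tells. Its arguments: {"type":"object","properties":{"motion":{"type":"array"}},"required":["motion"]}

```bash
ls; mkdir -p pics
python3 - <<'E'
from station import monitor,get_image,get_calibration
import cv2,json
s=monitor.get_state();print(s)
for n in["side","top","wrist"]:
    cv2.imwrite(f"pics/{n}0.png",get_image(n)[:,:,::-1]);c=get_calibration(n);print(n,c)
E
```

```text
pics
{'time_s': 0.0, 'q': array([-1.46120164e+00,  2.17800486e-01,  1.61491610e+00,  1.66133998e-05,
        1.31130684e+00, -1.12217657e-01]), 'dq': array([ 0.00182242,  0.00032826,  0.00055426, -0.00038645, -0.000966  ,
       -0.00091343]), 'joint_torque': array([ 2.48511380e-03, -3.96844196e+01, -3.03854370e+01, -8.91689683e-05,
        9.60898236e-03, -7.36085241e-06]), 'ee_pos': array([ 137.46835111, -609.29136615,  403.34844384]), 'ee_rot': array([-3.11987630e+00, -3.47432470e-01, -3.01986305e-05]), 'wrist_force': array([-0.74708117,  0.76739808,  0.16118871]), 'wrist_torque': array([ 0.01124763, -0.05052086, -0.00131153]), 'grip_width': 0.9972388951526406}
side {'fovy': 42.21006476549734, 'cx': 311.54770369636077, 'cy': 195.60484859457316, 'dist': array([-0.07968107,  0.        ,  0.        ,  0.        ,  0.        ]), 'camera_from_world': array([[ 9.14212284e-01, -4.05195877e-01, -5.67455004e-03,
        -5.28269962e+02],
       [-2.43582794e-01, -5.38278340e-01, -8.06798520e-01,
         2.58873883e+02],
       [ 3.23856947e-01,  7.38967340e-01, -5.90799414e-01,
         1
[... 445 characters left out ...]
615e+02],
       [ 8.71936170e-02, -7.57796406e-03, -9.96162561e-01,
         1.29315106e+03],
       [ 0.00000000e+00,  0.00000000e+00,  0.00000000e+00,
         1.00000000e+00]])}
wrist {'fovy': 68.05911823797965, 'cx': 322.00197510762627, 'cy': 198.61114003398572, 'dist': array([-0.03598259,  0.        ,  0.        ,  0.        ,  0.        ]), 'mount': array([[ 7.67074951e-04, -9.45770813e-01, -3.24833774e-01,
         8.32855629e+01],
       [ 9.99999697e-01,  7.67497219e-04,  1.26828715e-04,
         4.24537287e-01],
       [ 1.29358122e-04, -3.24833773e-01,  9.45771116e-01,
         2.97032194e+01],
       [ 0.00000000e+00,  0.00000000e+00,  0.00000000e+00,
         1.00000000e+00]])}
```

View pics/top0.png

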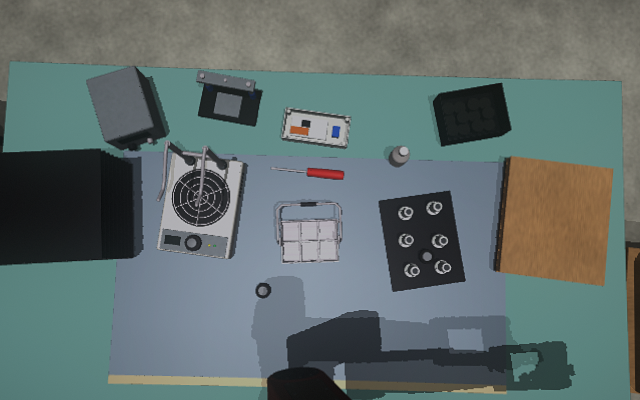

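View pics/side0.png

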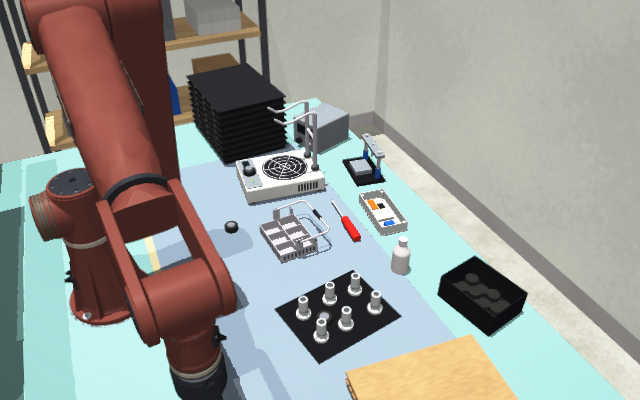

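View pics/wrist0.png

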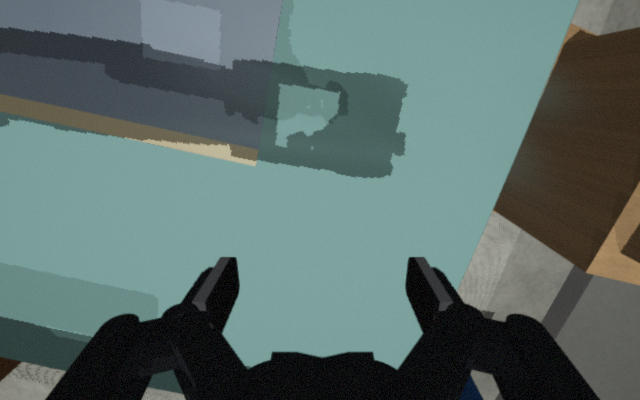

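The top view shows six barrels on the mat, around x 403–443 and y 207–272, with the knob at about (427,256). The basket is at about (310,238) with its bail folded to the far side. The station is at about (200,200) and the loose knob at (263,290). I'll enlarge the crops next.

```bash
cat > h.py <<'E'
from station import monitor,get_image,get_calibration
import cv2,numpy as np
from scipy.spatial.transform import Rotation as R
H={"side":400,"top":400,"wrist":400}
def cam(n,s=None):
    c=get_calibration(n);f=200/np.tan(np.radians(c["fovy"])/2)
    K=np.array([[f,0,c["cx"]],[0,f,c["cy"]],[0,0,1]])
    if n=="wrist":
        T=np.eye(4);T[:3,:3]=R.from_rotvec(s["ee_rot"]).as_matrix();T[:3,3]=s["ee_pos"]
        M=np.linalg.inv(T@c["mount"])
    else: M=c["camera_from_world"]
    return K,np.array(c["dist"]),M
def proj(C,P):
    K,d,M=C;P=np.atleast_2d(np.array(P,float))
    return cv2.projectPoints(P,cv2.Rodrigues(M[:3,:3])[0],M[:3,3],K,d)[0].reshape(-1,2)
def unproj(C,uv,z):
    K,d,M=C;uv=np.array(uv,float).reshape(-1,1,2)
    r=cv2.undistortPoints(uv,K,d).reshape(-1,2);r=np.c_[r,np.ones(len(r))]@M[:3,:3]
    o=-M[:3,:3].T@M[:3,3];z=np.broadcast_to(z,len(r))
    return o+r*((z-o[2])/r[:,2])[:,None]
def crop(img,x0,y0,x1,y1,k,fn):
    cv2.imwrite(fn,cv2.resize(img[y0:y1,x0:x1,::-1],None,fx=k,fy=k,interpolation=cv2.INTER_CUBIC))
E
python3 - <<'E'
import cv2
from h import *
i=cv2.imread("pics/top0.png")[:,:,::-1]
crop(i,370,180,480,300,5,"pics/c1.png")
crop(i,265,190,355,270,8,"pics/c2.png")
crop(i,150,130,255,265,4,"pics/c3.png")
E
```

```text
(no output)
```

View pics/c1.png

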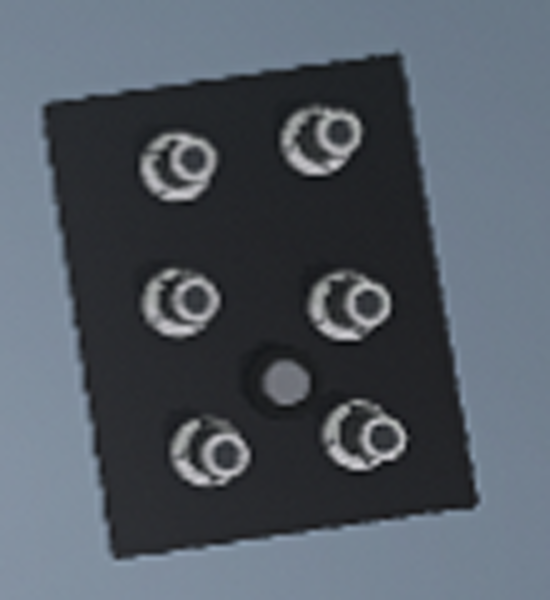

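View pics/c2.png

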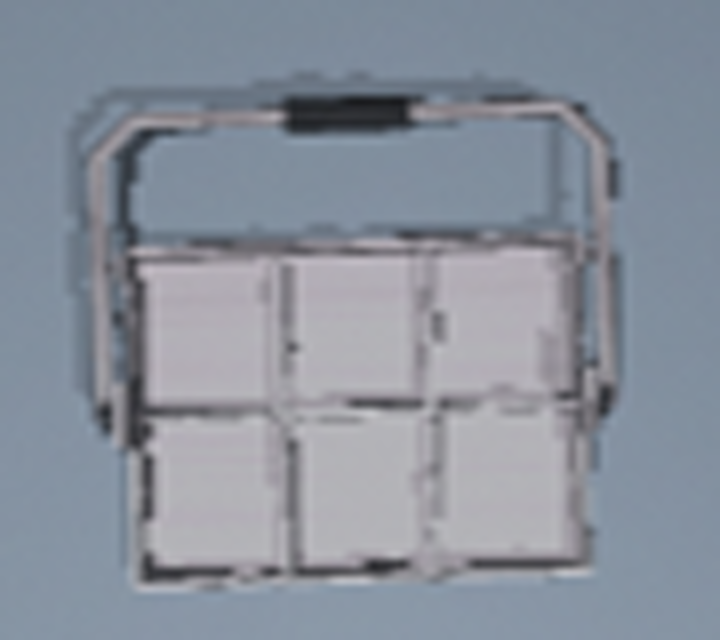

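View pics/c3.png

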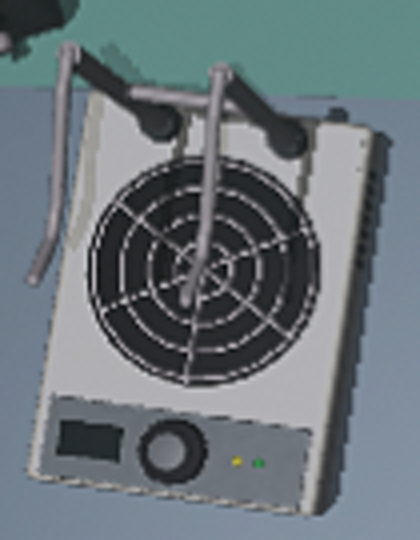

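Run:
```python
from h import *
np.set_printoptions(suppress=True,precision=1)
C=cam("top")
b=np.array([(192,159),(340,132),(196,300),(370,304),(226,455),(382,438)])/5+[370,180]
P=unproj(C,b,57);print("barrels",P)
D=np.linalg.norm(P[:,None,:2]-P[None,:,:2],axis=2);print(D)
print("knob",unproj(C,np.array([[287,382]])/5+[370,180],18))
k=np.array([(132,250),(578,236),(590,572),(138,583)])/8+[265,190]
B=unproj(C,k,30);print("basket rim",B,B.mean(0))
for i in range(4):
  d=B[(i+1)%4]-B[i];print(np.linalg.norm(d),np.degrees(np.arctan2(d[1],d[0])))
print("sleeve",unproj(C,np.array([[349,114]])/8+[265,190],50))
print("pivot ears",unproj(C,np.array([[112,405],[603,385]])/8+[265,190],62))
print("hooktips",unproj(C,np.array([[33,280],[188,297]])/4+[150,130],267))
print("posts top",unproj(C,np.array([[68,50],[220,72]])/4+[150,130],267))
print("btn",unproj(C,np.array([[168,450]])/4+[150,130],75))
print("knob1",unproj(C,[[263,290]],18))
Cs=cam("side");i=cv2.imread("pics/side0.png")[:,:,::-1]
crop(i,230,90,340,270,3,"pics/s1.png")
crop(i,265,260,405,370,5,"pics/s2.png")
print(proj(Cs,P))
```

```text
barrels [[ 588.2 -247.7   57. ]
 [ 604.9 -325.3   57. ]
 [ 514.2 -250.7   57. ]
 [ 515.  -341.7   57. ]
 [ 434.2 -267.3   57. ]
 [ 445.6 -348.3   57. ]]
[[  0.   79.4  74.  119.2 155.2 174.6]
 [ 79.4   0.  117.3  91.4 180.2 161. ]
 [ 74.  117.3   0.   90.9  81.7 119.3]
 [119.2  91.4  90.9   0.  109.7  69.7]
 [155.2 180.2  81.7 109.7   0.   81.8]
 [174.6 161.  119.3  69.7  81.8   0. ]]
knob [[ 472.9 -307.7   18. ]]
basket rim [[554.9  86.8  30. ]
 [564.1 -62.3  30. ]
 [452.3 -69.3  30. ]
 [444.3  80.7  30. ]] [503.9   9.   30. ]
149.3897048640882 -86.46393246046728
111.99653347308265 -176.45465447350054
150.2004438246231 93.06474506856661
110.76377736011095 3.128695872534651
sleeve [[600.8  15.4  50. ]]
pivot ears [[502.3  89.2  62. ]
 [513.5 -70.3  62. ]]
hooktips [[578.9 341.3 267. ]
 [572.2 256.7 267. ]]
posts top [[707.1 329.3 267. ]
 [697.7 245.4 267. ]]
btn [[490.7 310.7  75. ]]
knob1 [[370.8 130.   18. ]]
[[354.5 275.2]
 [375.2 293.7]
 [328.8 284.6]
 [345.5 309.9]
 [302.  299. ]
 [320.1 321.2]]
```

View pics/s1.png

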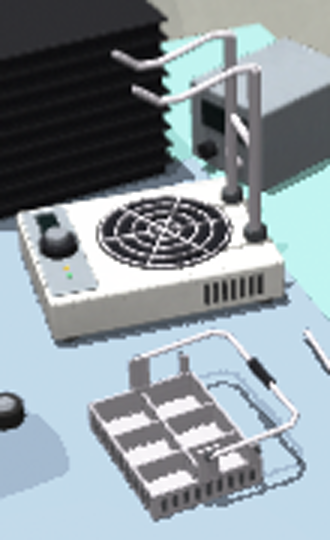

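View pics/s2.png

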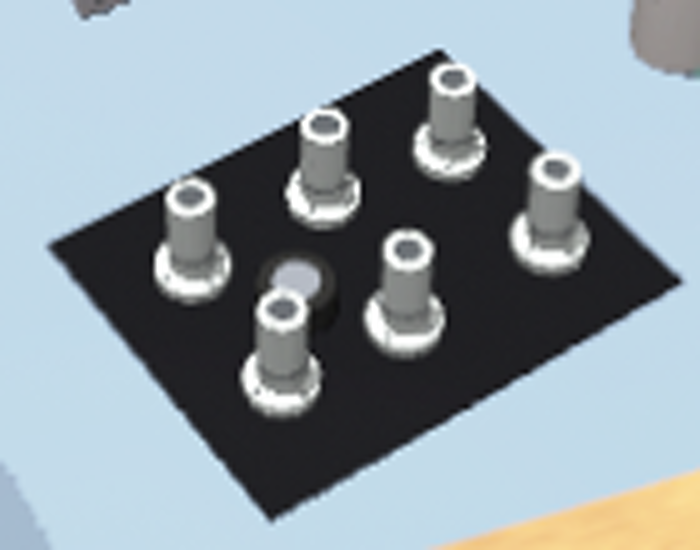

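{"method": "apply_moves", "body": {"motion": [[38.5, 32.5, -13, 0.176, 50], [38.5, 32.5, -13, 0.176, 50], [38.5, 32.5, -13, 0.176, 50], [38.5, 32.5, -13, 0.176, 50], [38.5, 32.5, -13, 0.176, 50]]}}

```text
time_s: 0.78
ee_pos: [331.6, -444.2, 336.8]
ee_rot: [2.659, 1.672, 0.001]
wrist_force: [-0.3, -0.8, -0.5]
grip_width: 0.584
```

{"method": "apply_moves", "body": {"motion": [[38.5, 32.5, -13, 0.176, 50], [38.5, 32.5, -13, 0.176, 50], [38.5, 32.5, -13, 0.176, 50], [0, 0, 0, 0, 50]]}}

```text
time_s: 1.27
ee_pos: [451.5, -339.7, 294.2]
ee_rot: [-2.103, -2.33, -0.002]
wrist_force: [-0.7, -0.6, -0.6]
grip_width: 0.584
```

```bash
cat >> h.py <<'E'
def st(): 
    s=monitor.get_state();r=R.from_rotvec(s["ee_rot"]).as_matrix();a=np.arctan2(r[1,1],r[0,1])
    print("t",round(s["time_s"],2),"pos",s["ee_pos"].round(1),"jaw",round(float(a),3),"F",s["wrist_force"].round(1),"w",round(s["grip_width"]*85.4,1));return s
np.set_printoptions(suppress=True,precision=1)
E
python3 - <<'E'
from h import *
s=st();i=get_image("wrist");C=cam("wrist",s)
cv2.imwrite("pics/w1.png",i[:,:,::-1])
cv2.imwrite("pics/t1.png",get_image("top")[:,:,::-1])
print(proj(C,[(445.6,-348.3,57),(434.2,-267.3,57),(515,-341.7,57),(514.2,-250.7,57)]))
E
```

```text
t 1.27 pos [ 451.5 -339.7  294.2] jaw 0.102 F [-0.7 -0.6 -0.6] w 49.9
[[313.8 224.2]
 [308.4 113. ]
 [404.9 224.9]
 [429.4 100.7]]
```

View pics/w1.png

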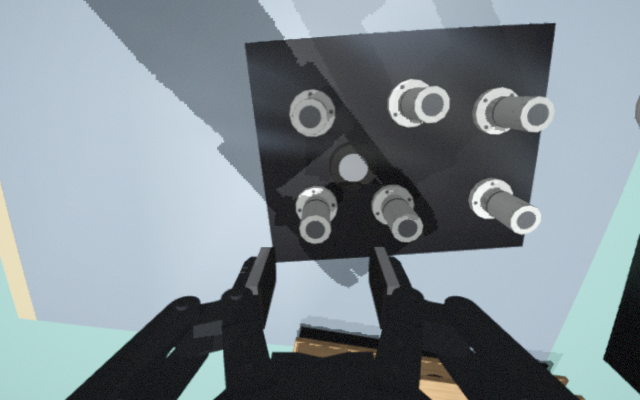

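The four nearest barrel tops are within about 3 px of prediction (barrel 5 at (315,229), predicted (314,224)). I'll descend onto it.

{"method": "apply_moves", "body": {"motion": [[-5, -10, 0, -0.042, 50], [0, 0, -45, 0, 50], [0, 0, -40, 0, 50], [0, 0, 0, 0, 15], [0, 0, 0, 0, 15]]}}

```text
time_s: 2.0
ee_pos: [441.4, -361.6, 214.2]
ee_rot: [2.173, 2.254, -0.004]
wrist_force: [0.7, 0.3, 0.7]
grip_width: 0.252
```

{"method": "apply_moves", "body": {"motion": [[0, 0, 0, 0, 15], [0, 0, 0, 0, 15]]}}

```text
time_s: 2.25
ee_pos: [441.8, -363.3, 217.5]
ee_rot: [2.172, 2.248, -0.005]
wrist_force: [-0.2, -0.5, -0.9]
grip_width: 0.249
```

Run:
```python
from h import *
s=st();i=get_image("wrist")
cv2.imwrite("pics/w2.png",i[:,:,::-1])
```

```text
t 2.25 pos [ 441.8 -363.3  217.5] jaw 0.035 F [-0.2 -0.5 -0.9] w 21.3
```

View pics/w2.png

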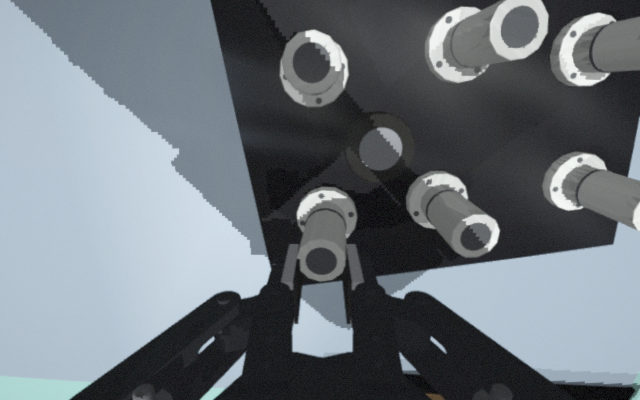

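{"method": "apply_moves", "body": {"motion": [[0, 0, 0, 0, 50], [0, 0, 0, 0, 50]]}}

```text
time_s: 2.55
ee_pos: [442.5, -363.4, 218.8]
ee_rot: [2.169, 2.247, -0.005]
wrist_force: [0.4, 1.1, 0.4]
grip_width: 0.586
```

Run:
```python
from h import *
s=st();i=get_image("wrist")
cv2.imwrite("pics/w3.png",i[:,:,::-1])
C=cam("wrist",s);print(proj(C,[(445.6,-348.3,57),(434.2,-267.3,57),(515,-341.7,57),(514.2,-250.7,57)]))
s=st();get_image("wrist");s=st()
```

```text
t 2.55 pos [ 442.5 -363.4  218.8] jaw 0.035 F [0.4 1.1 0.4] w 50.1
[[326.5 237.7]
 [306.6  56.6]
 [467.2 229.3]
 [508.8  21.7]]
t 2.6 pos [ 442.4 -363.4  218.7] jaw 0.035 F [0.2 0.6 0.4] w 49.9
t 2.65 pos [ 442.4 -363.4  218.6] jaw 0.035 F [ 0.7 -0.   0.5] w 50.3
```

View pics/w3.png

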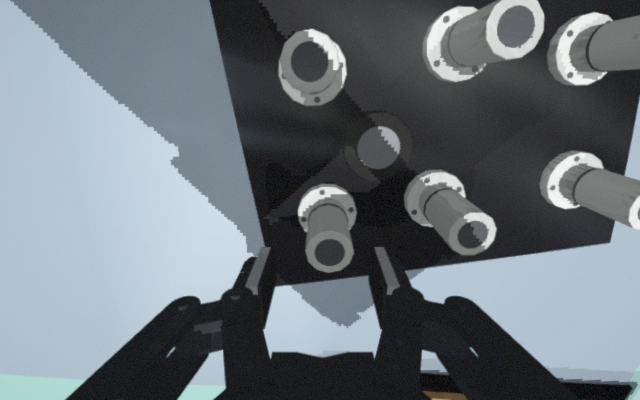

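Run:
```python
from h import *
s=st();C=cam("wrist",s)
print(unproj(C,[(330,250),(310,62),(471,235),(515,27)],57))
```

```text
t 2.65 pos [ 442.4 -363.4  218.6] jaw 0.035 F [ 0.7 -0.   0.5] w 50.3
[[ 447.5 -354.9   57. ]
 [ 435.5 -269.2   57. ]
 [ 517.3 -344.5   57. ]
 [ 516.9 -252.4   57. ]]
```

{"method": "apply_moves", "body": {"motion": [[4, 10, 0, 0.025, 50]]}}

```text
time_s: 2.78
ee_pos: [446.4, -353.5, 218.6]
ee_rot: [2.141, 2.275, -0.005]
wrist_force: [0.2, 0.1, -0.5]
grip_width: 0.586
```

{"method": "apply_moves", "body": {"motion": [[0, 0, 0, 0, 50]]}}

```text
time_s: 2.9
ee_pos: [446.6, -352.5, 218.4]
ee_rot: [2.14, 2.277, -0.005]
wrist_force: [0.7, -0.0, 0.5]
grip_width: 0.584
```

{"method": "apply_moves", "body": {"motion": [[0, 0, 0, 0, 50]]}}

```text
time_s: 3.02
ee_pos: [446.7, -352.2, 218.3]
ee_rot: [2.139, 2.278, -0.005]
wrist_force: [-0.6, 0.6, -0.3]
grip_width: 0.584
```

{"method": "apply_moves", "body": {"motion": [[0.5, -2.5, -9, 0, 50], [0, 0, 0, 0, 15], [0, 0, 0, 0, 15], [0, 0, 0, 0, 15], [0, 0, 0, 0, 15]]}}

```text
time_s: 3.65
ee_pos: [447.2, -355.1, 208.7]
ee_rot: [2.14, 2.277, -0.004]
wrist_force: [-0.3, 0.8, 1.1]
grip_width: 0.26
```

Run:
```python
from h import *
i=get_image("wrist");s=st()
crop(i,180,100,480,320,2,"pics/w4.png")
```

```text
t 3.7 pos [ 447.2 -355.1  208.7] jaw 0.062 F [0.4 0.1 0.2] w 22.0
```

View pics/w4.png

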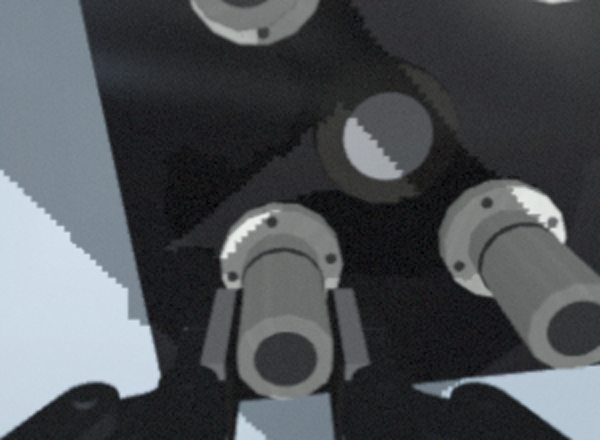

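{"method": "apply_moves", "body": {"motion": [[0, 0, 35, 0, 15], [0, 0, 35, 0, 15], [6, 40, 20, 0, 15], [6, 50, 0, 0, 15], [6, 50, 0, 0, 15]]}}

```text
time_s: 4.32
ee_pos: [464.6, -214.6, 300.8]
ee_rot: [2.146, 2.269, -0.004]
wrist_force: [-0.1, -0.8, -1.5]
grip_width: 0.257
```

{"method": "apply_moves", "body": {"motion": [[6, 50, 0, 0, 15], [6, 50, 0, 0, 15], [4, 40, 0, 0, 15], [0, 15, 0, 0, 15], [0, 5, 0, 0, 15]]}}

```text
time_s: 4.95
ee_pos: [479.6, -47.4, 300.7]
ee_rot: [2.141, 2.272, -0.004]
wrist_force: [-0.3, 0.2, -1.6]
grip_width: 0.261
```

Run:
```python
from h import *
s=st();i=get_image("wrist");st()
cv2.imwrite("pics/w5.png",i[:,:,::-1])
C=cam("wrist",s)
c=np.array([505.6,6.7]);a=.06;Rm=np.array([[np.cos(a),-np.sin(a)],[np.sin(a),np.cos(a)]])
print(proj(C,[[*(c+Rm@[x,y]),30] for x in(-57,0,57) for y in (-76,-24.75,24.75,76)]))
```

```text
t 4.95 pos [479.6 -47.4 300.7] jaw 0.059 F [-0.3  0.2 -1.6] w 22.3
t 5.0 pos [479.6 -47.4 300.6] jaw 0.059 F [ 0.1 -0.4 -0.4] w 22.4
[[287.1 219.6]
 [284.7 162.6]
 [282.1  99.6]
 [279.1  25. ]
 [351.7 219.3]
 [353.8 162.4]
 [356.   99.5]
 [358.6  25.2]
 [415.6 219. ]
 [422.2 162.4]
 [429.2 100. ]
 [436.9  26.3]]
```

View pics/w5.png

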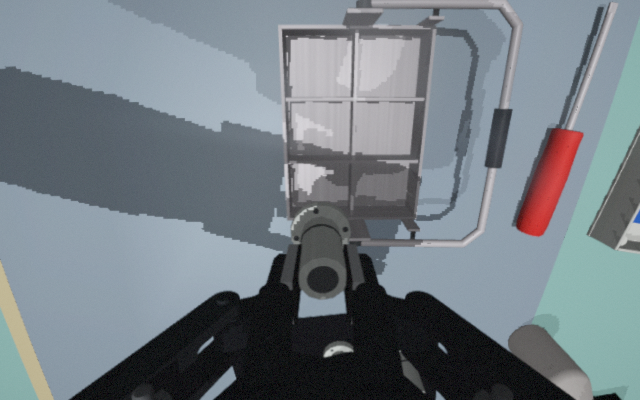

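Run:
```python
from h import *
i=cv2.imread("pics/w5.png")[:,:,::-1]
crop(i,265,10,455,240,3,"pics/w5c.png")
crop(i,265,10,455,160,4,"pics/w5c.png")
```

```text
(no output)
```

View pics/w5c.png

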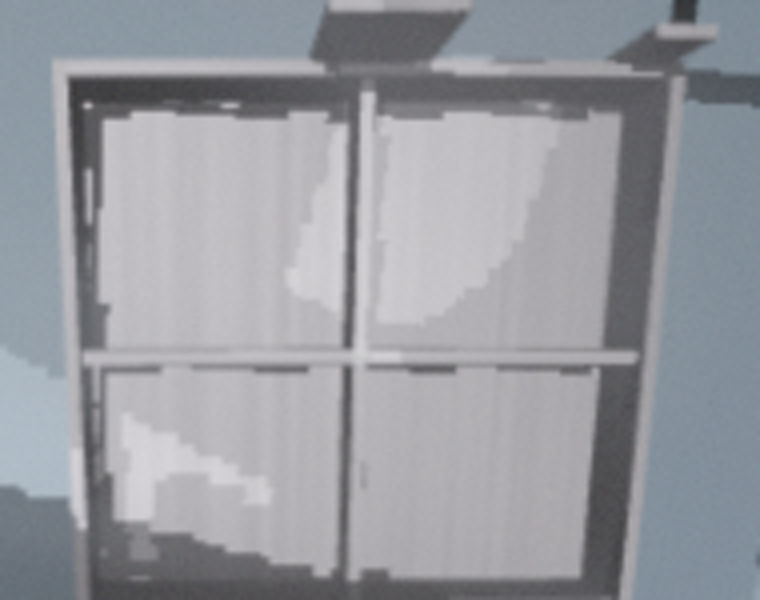

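Run:
```python
from h import *
s=st();C=cam("wrist",s)
p=s["ee_pos"]
print(proj(C,[p+[0,d,-151] for d in(-4,0,4)]))
```

```text
t 5.0 pos [479.6 -47.4 300.6] jaw 0.059 F [ 0.1 -0.4 -0.4] w 22.4
[[318.2 283.3]
 [318.7 276.2]
 [319.1 269.1]]
```

{"method": "apply_moves", "body": {"motion": [[0.5, 3, 0, 0, 15], [0, 0, -30, 0, 15], [0, 0, -30, 0, 15], [0, 0, -18, 0, 15], [0, 0, -5, 0, 15]]}}

```text
time_s: 5.62
ee_pos: [481.7, -49.2, 217.2]
ee_rot: [2.148, 2.259, -0.0]
wrist_force: [-0.5, 3.1, 2.0]
grip_width: 0.262
```

Run:
```python
from h import *
i=get_image("wrist");s=st()
crop(i,160,50,480,350,2,"pics/w6.png")
```

```text
t 5.67 pos [481.6 -49.2 217.1] jaw 0.051 F [-0.8  1.  -2.4] w 22.2
```

View pics/w6.png

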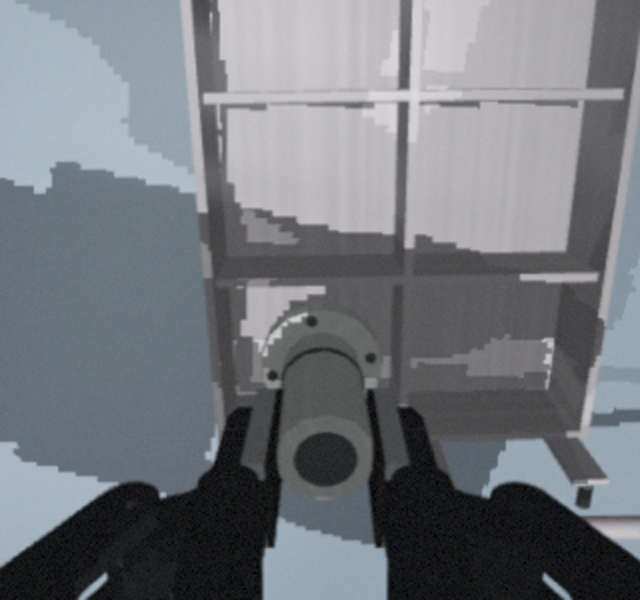

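{"method": "apply_moves", "body": {"motion": [[-0.5, 5, 0, 0.01, 15], [0, 0, 0, 0, 15]]}}

```text
time_s: 5.92
ee_pos: [482.0, -44.9, 218.4]
ee_rot: [2.135, 2.268, 0.001]
wrist_force: [0.5, 0.2, -0.2]
grip_width: 0.254
```

{"method": "apply_moves", "body": {"motion": [[0, 0, -4, 0, 15], [0, 0, 0, 0, 15]]}}

```text
time_s: 6.18
ee_pos: [482.6, -45.1, 215.5]
ee_rot: [2.132, 2.266, 0.002]
wrist_force: [-0.4, -0.0, 0.3]
grip_width: 0.261
```

{"method": "apply_moves", "body": {"motion": [[0, 0, -2, 0, 15], [0, 0, -1, 0, 15]]}}

```text
time_s: 6.42
ee_pos: [482.9, -45.2, 212.7]
ee_rot: [2.131, 2.266, 0.003]
wrist_force: [-0.2, -0.3, -1.0]
grip_width: 0.262
```

{"method": "apply_moves", "body": {"motion": [[-1, 0, -2, 0, 15], [0, 0, -1, 0, 15]]}}

```text
time_s: 6.68
ee_pos: [481.7, -45.1, 209.4]
ee_rot: [2.131, 2.266, 0.003]
wrist_force: [0.4, -0.1, -1.5]
grip_width: 0.26
```

{"method": "apply_moves", "body": {"motion": [[0, 0, -1.5, 0, 15], [0, 0, 0, 0, 15]]}}

```text
time_s: 6.92
ee_pos: [481.9, -45.2, 208.0]
ee_rot: [2.131, 2.266, 0.002]
wrist_force: [0.1, 0.9, 0.7]
grip_width: 0.262
```

{"method": "apply_moves", "body": {"motion": [[0, 0, -1.5, 0, 15], [0, 0, 0, 0, 15]]}}

```text
time_s: 7.18
ee_pos: [482.4, -45.4, 208.2]
ee_rot: [2.131, 2.266, 0.001]
wrist_force: [-0.0, -0.6, -0.0]
grip_width: 0.258
```

{"method": "apply_moves", "body": {"motion": [[0, 0, 0, 0, 42], [0, 0, 0, 0, 42], [0, 0, 30, 0, 42], [0, 0, 40, 0, 42], [0, 0, 10, 0, 42]]}}

```text
time_s: 7.8
ee_pos: [481.2, -45.2, 287.8]
ee_rot: [2.134, 2.269, -0.001]
wrist_force: [1.0, 0.3, 0.1]
grip_width: 0.49
```

Run:
```python
from h import *
i=get_image("wrist");s=st()
crop(i,160,50,480,350,2,"pics/w7.png")
i=get_image("top");cv2.imwrite("pics/t2.png",i[:,:,::-1]);st()
crop(i,265,180,475,300,3,"pics/t2c.png")
```

```text
t 7.85 pos [481.1 -45.1 287.7] jaw 0.062 F [-0.3 -0.4  0. ] w 41.9
t 7.9 pos [480.5 -45.  286.2] jaw 0.062 F [ 0.3 -0.7  0.1] w 42.1
```

View pics/w7.png

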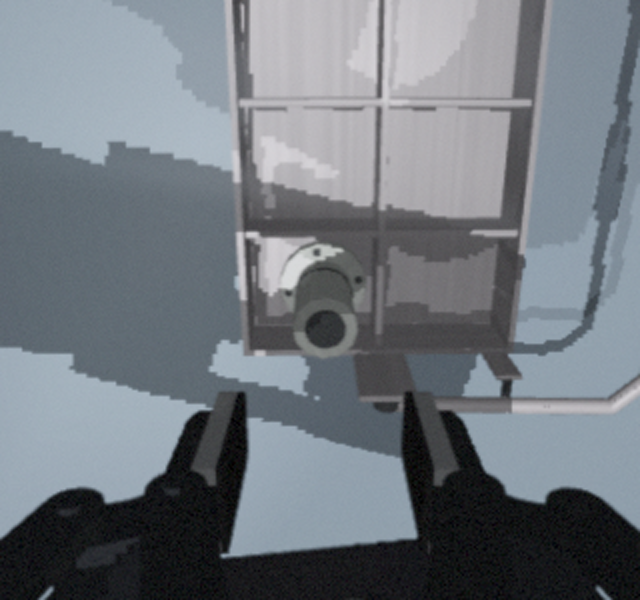

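View pics/t2c.png

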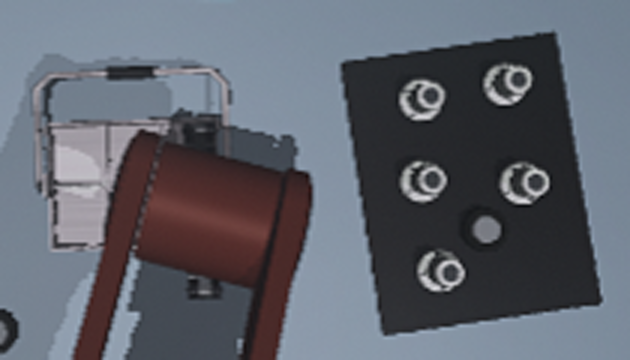

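{"method": "apply_moves", "body": {"motion": [[7, -55, 0, 0, 50], [7, -58, 0, 0, 50], [7, -58, 0, 0, 50], [7, -55, 0, 0, 50], [6, -40, 0, 0, 50]]}}

```text
time_s: 8.52
ee_pos: [511.1, -313.7, 275.8]
ee_rot: [2.138, 2.289, -0.006]
wrist_force: [0.4, -0.6, -0.0]
grip_width: 0.588
```

{"method": "apply_moves", "body": {"motion": [[2, -22, -10, 0, 50], [0, -8, -15, 0, 50], [0, 0, -10, 0, 50], [0, 0, -5, 0, 50]]}}

```text
time_s: 9.02
ee_pos: [510.8, -345.0, 226.7]
ee_rot: [-2.149, -2.292, 0.006]
wrist_force: [-0.5, 0.7, 0.1]
grip_width: 0.583
```

Run:
```python
from h import *
i=get_image("wrist");s=st()
C=cam("wrist",s)
crop(i,160,50,480,350,2,"pics/w8.png")
print(proj(C,[(516.5,-343.5,57)])*2-[320,100])
```

```text
t 9.07 pos [ 510.6 -344.7  226.2] jaw 0.065 F [-0.5  1.1 -0.6] w 50.4
[[349.7 418.1]]
```

View pics/w8.png

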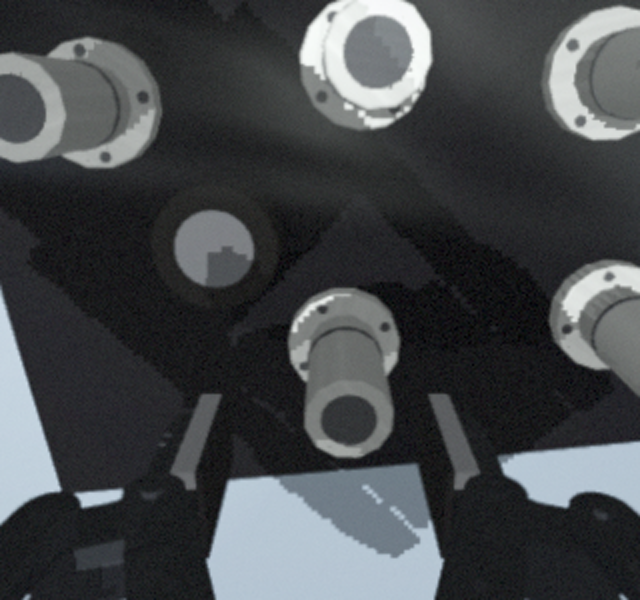

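{"method": "apply_moves", "body": {"motion": [[5.5, 1.5, -8, -0.003, 50], [0, 0, -9, 0, 50], [0, 0, 0, 0, 15], [0, 0, 0, 0, 15], [0, 0, 0, 0, 15]]}}

```text
time_s: 9.7
ee_pos: [517.5, -341.3, 209.4]
ee_rot: [2.148, 2.291, -0.006]
wrist_force: [-1.5, 0.8, -1.0]
grip_width: 0.262
```

{"method": "apply_moves", "body": {"motion": [[0, 0, 0, 0, 15]]}}

```text
time_s: 9.82
ee_pos: [517.4, -341.4, 209.6]
ee_rot: [2.148, 2.291, -0.006]
wrist_force: [0.2, -0.1, -1.5]
grip_width: 0.26
```

{"method": "apply_moves", "body": {"motion": [[0, 0, 35, 0, 15], [0, 0, 35, 0, 15], [3, 40, 15, 0, 15], [4, 50, 0, 0, 15], [4, 50, 0, 0, 15]]}}

```text
time_s: 10.45
ee_pos: [527.8, -201.8, 297.9]
ee_rot: [2.155, 2.28, -0.004]
wrist_force: [0.9, 0.4, 0.1]
grip_width: 0.257
```

{"method": "apply_moves", "body": {"motion": [[4, 50, 0, 0, 15], [4, 50, 0, 0, 15], [0, 35, 0, 0, 15], [0, 12, 0, 0, 15], [0, 4, 0, 0, 15]]}}

```text
time_s: 11.08
ee_pos: [535.2, -43.9, 299.0]
ee_rot: [2.15, 2.282, -0.001]
wrist_force: [-0.1, -0.0, -0.4]
grip_width: 0.261
```

```bash
cat >> h.py <<'E'
def bask(C,c,a,z=30):
    Rm=np.array([[np.cos(a),-np.sin(a)],[np.sin(a),np.cos(a)]])
    return proj(C,[[*(np.array(c)+Rm@[x,y]),z] for x in(-55.75,0,55.75) for y in (-74.75,-24.75,24.75,74.75)])
def cells(c,a):
    Rm=np.array([[np.cos(a),-np.sin(a)],[np.sin(a),np.cos(a)]])
    return np.array([np.array(c)+Rm@[x,y] for y in(-49.5,0,49.5) for x in(-27.75,27.75)])
E
python3 - <<'E'
from h import *
i=get_image("wrist");s=st()
C=cam("wrist",s);i=i.copy()
for p in bask(C,(505.6,6.7),.06): cv2.circle(i,tuple(int(round(v)) for v in p),1,(255,0,0),-1)
crop(i,240,0,490,300,2.6,"pics/w9.png");st()
E
```

```text
t 11.12 pos [535.2 -44.  298.9] jaw 0.059 F [ 0.4  0.3 -0.9] w 22.1
t 11.12 pos [535.2 -44.  298.9] jaw 0.059 F [ 0.4  0.3 -0.9] w 22.1
```

View pics/w9.png

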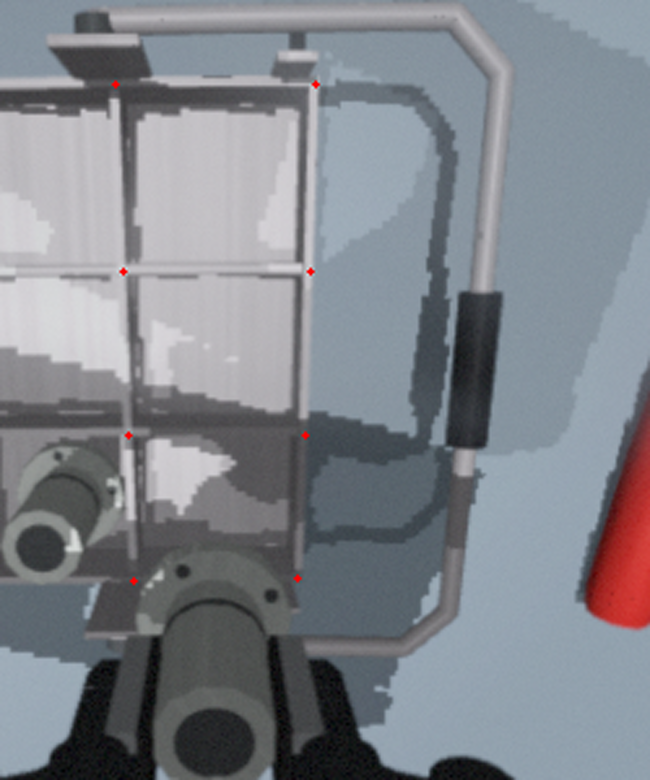

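{"method": "apply_moves", "body": {"motion": [[1, 5.5, 0, 0, 15], [0, 0, 0, 0, 15], [0, 0, -25, 0, 15], [0, 0, -18, 0, 15], [0, 0, -5, 0, 15]]}}

```text
time_s: 11.75
ee_pos: [537.4, -42.1, 250.6]
ee_rot: [2.154, 2.273, 0.0]
wrist_force: [-0.9, 0.1, -1.1]
grip_width: 0.258
```

{"method": "apply_moves", "body": {"motion": [[-1, 4, -3, 0, 15], [0, 0.5, -12, 0, 15], [0, 0.5, -12, 0, 15], [0, 0, -7, 0, 15], [0, 0, -2, 0, 15]]}}

```text
time_s: 12.38
ee_pos: [536.8, -36.9, 212.9]
ee_rot: [2.154, 2.272, 0.001]
wrist_force: [-0.5, -0.0, -0.9]
grip_width: 0.256
```

{"method": "apply_moves", "body": {"motion": [[0, -1, -2, 0, 15], [0, 0, -1.5, 0, 15], [0, 0, 0, 0, 42], [0, 0, 0, 0, 42]]}}

```text
time_s: 12.88
ee_pos: [537.5, -38.2, 210.1]
ee_rot: [2.152, 2.271, 0.003]
wrist_force: [0.0, 0.4, 0.7]
grip_width: 0.49
```

{"method": "apply_moves", "body": {"motion": [[0, 0, 30, 0, 42], [0, 0, 40, 0, 42], [0, 0, 8, 0, 42], [0, 0, 0, 0, 42]]}}

```text
time_s: 13.38
ee_pos: [537.0, -38.1, 289.7]
ee_rot: [2.153, 2.271, 0.002]
wrist_force: [-0.2, 0.7, -0.7]
grip_width: 0.492
```

```bash
cat > look.py <<'E'
from h import *
import sys
n=sys.argv[1]
i=get_image("wrist");s=st();C=cam("wrist",s)
j=i.copy()
for p in bask(C,(505.6,6.7),.06): cv2.circle(j,tuple(int(round(v)) for v in p),1,(255,0,0),-1)
cv2.imwrite(f"pics/w{n}.png",j[:,:,::-1])
i=get_image("top");cv2.imwrite(f"pics/t{n}.png",i[:,:,::-1]);crop(i,265,180,475,300,3,f"pics/tc{n}.png");st()
E
python3 look.py 10
```

```text
t 13.43 pos [537.  -38.2 289.4] jaw 0.054 F [0.4 0.2 0.2] w 42.4
t 13.47 pos [536.7 -38.1 288.7] jaw 0.054 F [-0.8  0.  -0.1] w 42.0
```

View pics/w10.png

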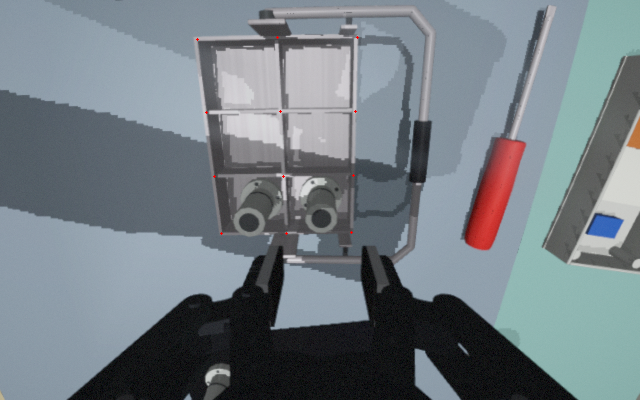

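View pics/tc10.png

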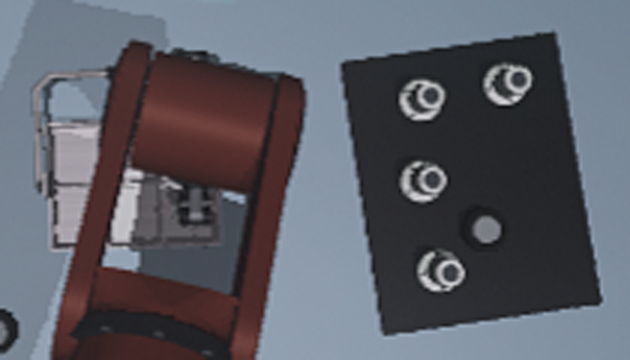

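{"method": "apply_moves", "body": {"motion": [[14, -52, 0, 0, 50], [14, -56, 0, 0, 50], [14, -56, 0, 0, 50], [14, -52, 0, 0, 50], [10, -38, 0, 0, 50]]}}

```text
time_s: 14.1
ee_pos: [600.4, -294.8, 278.2]
ee_rot: [-2.151, -2.283, 0.005]
wrist_force: [-0.8, 0.2, 0.2]
grip_width: 0.582
```

{"method": "apply_moves", "body": {"motion": [[2, -18, -15, 0, 50], [0, -4, -15, 0, 50], [0, 0, -8, 0, 50], [0, 0, 0, 0, 50]]}}

```text
time_s: 14.6
ee_pos: [600.5, -318.5, 231.8]
ee_rot: [-2.148, -2.272, 0.007]
wrist_force: [-0.5, 0.3, 0.7]
grip_width: 0.587
```

Run:
```python
from h import *
i=get_image("wrist");s=st()
C=cam("wrist",s)
crop(i,160,50,480,350,2,"pics/w11.png")
print(proj(C,[(606.7,-327.7,57)])*2-[320,100])
```

```text
t 14.65 pos [ 600.7 -318.5  232.3] jaw 0.057 F [-1.  -0.6 -0.5] w 49.9
[[352.  443.9]]
```

View pics/w11.png

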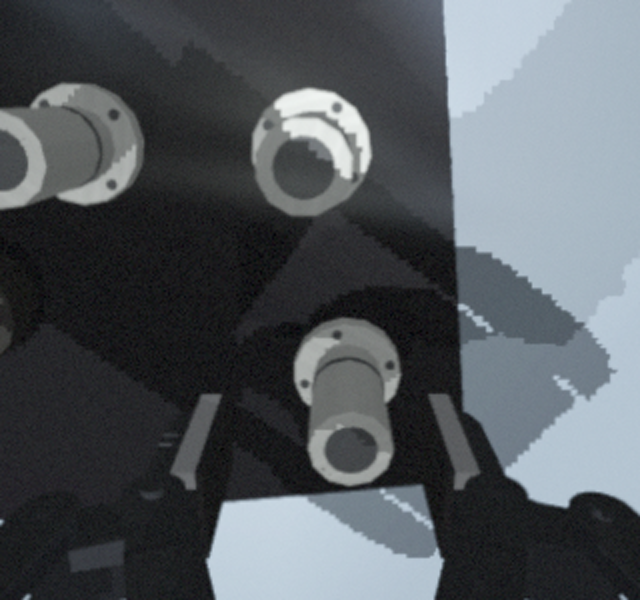

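{"method": "apply_moves", "body": {"motion": [[5.5, -9, -5, 0, 50], [0, 0, -10, 0, 50], [0, 0, -6, 0, 50], [0, 0, 0, 0, 50]]}}

```text
time_s: 15.15
ee_pos: [607.6, -326.8, 211.8]
ee_rot: [-2.148, -2.278, 0.006]
wrist_force: [-0.0, 0.3, -0.0]
grip_width: 0.585
```

{"method": "apply_moves", "body": {"motion": [[-0.5, -1.5, -2.5, 0, 15], [0, 0, 0, 0, 15], [0, 0, 0, 0, 15], [0, 0, 0, 0, 15]]}}

```text
time_s: 15.65
ee_pos: [607.0, -328.4, 209.4]
ee_rot: [-2.148, -2.278, 0.006]
wrist_force: [-0.0, 0.1, -0.7]
grip_width: 0.257
```

{"method": "apply_moves", "body": {"motion": [[0, 0, 35, 0, 15], [0, 0, 35, 0, 15], [-8, 40, 15, 0, 15], [-11, 50, 0, 0, 15], [-11, 50, 0, 0, 15]]}}

```text
time_s: 16.27
ee_pos: [576.2, -188.7, 297.6]
ee_rot: [-2.157, -2.274, 0.003]
wrist_force: [0.2, 0.4, -0.9]
grip_width: 0.255
```

{"method": "apply_moves", "body": {"motion": [[-11, 50, 0, 0, 15], [-11, 50, 0, 0, 15], [-11, 50, 0, 0, 15], [-8, 30, 0, 0, 15], [-2, 10, 0, 0, 15]]}}

```text
time_s: 16.9
ee_pos: [530.2, 9.5, 299.1]
ee_rot: [-2.156, -2.278, -0.0]
wrist_force: [-0.1, 0.5, -0.8]
grip_width: 0.26
```

{"method": "apply_moves", "body": {"motion": [[0, 0, 0, 0, 15], [0, 0, -1, 0, 15]]}}

```text
time_s: 17.15
ee_pos: [530.8, 8.7, 298.6]
ee_rot: [-2.156, -2.28, -0.0]
wrist_force: [0.5, 0.5, -1.1]
grip_width: 0.257
```

{"method": "apply_moves", "body": {"motion": [[2, 2, -20, 0, 15], [0, 1, -20, 0, 15], [0, 0, -10, 0, 15], [0, 0, -2, 0, 15]]}}

```text
time_s: 17.65
ee_pos: [535.1, 6.9, 246.2]
ee_rot: [2.165, 2.275, 0.002]
wrist_force: [-0.2, 0.3, 0.3]
grip_width: 0.258
```

{"method": "apply_moves", "body": {"motion": [[-1.5, 2.5, -3, 0.01, 15], [0, 0.5, -12, 0, 15], [0, 0.5, -10, 0, 15], [0, 0, -6, 0, 15], [0, 0, -1, 0, 15]]}}

```text
time_s: 18.27
ee_pos: [534.3, 10.2, 213.3]
ee_rot: [2.152, 2.285, 0.004]
wrist_force: [-0.3, 1.2, -0.1]
grip_width: 0.259
```

{"method": "apply_moves", "body": {"motion": [[-1, -1.5, -2, 0, 15], [0, 0, -2, 0, 15], [0, 0, 0, 0, 42], [0, 0, 0, 0, 42]]}}

```text
time_s: 18.77
ee_pos: [533.8, 8.5, 209.8]
ee_rot: [2.151, 2.284, 0.006]
wrist_force: [0.5, 0.0, 0.0]
grip_width: 0.496
```

{"method": "apply_moves", "body": {"motion": [[0, 0, 30, 0, 42], [0, 0, 40, 0, 42], [0, 0, 8, 0, 42], [0, 0, 0, 0, 42]]}}

```text
time_s: 19.27
ee_pos: [533.3, 8.6, 289.4]
ee_rot: [2.152, 2.284, 0.005]
wrist_force: [-1.1, -0.5, -0.1]
grip_width: 0.495
```

```bash
python3 look.py 12
```

```text
t 19.32 pos [533.3   8.6 289. ] jaw 0.06 F [-0.1  0.3  0.6] w 41.7
t 19.38 pos [533.    8.6 288.4] jaw 0.06 F [0.5 0.5 0.3] w 41.9
```

View pics/w12.png

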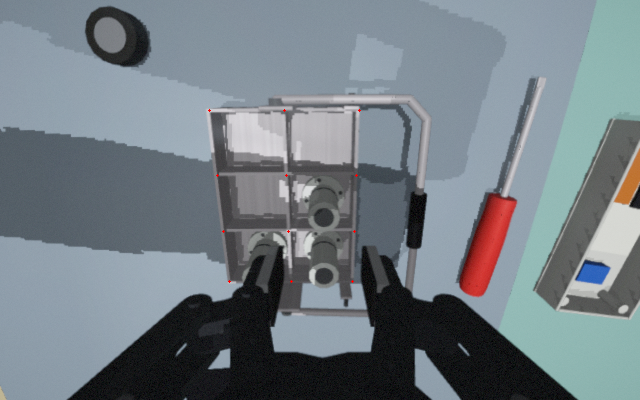

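View pics/tc12.png

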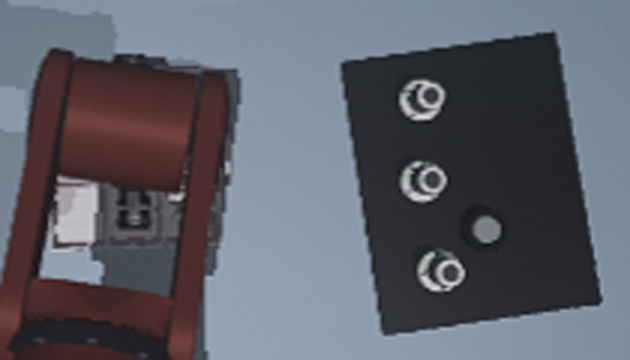

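{"method": "apply_moves", "body": {"motion": [[-18, -50, 0, 0, 50], [-18, -52, 0, 0, 50], [-18, -52, 0, 0, 50], [-18, -50, 0, 0, 50], [-14, -38, 0, 0, 50]]}}

```text
time_s: 20.0
ee_pos: [442.2, -235.8, 280.6]
ee_rot: [-2.139, -2.288, 0.001]
wrist_force: [0.4, 0.4, 1.4]
grip_width: 0.586
```

{"method": "apply_moves", "body": {"motion": [[-6, -16, -15, 0, 50], [-2, -4, -15, 0, 50], [0, 0, -8, 0, 50], [0, 0, 0, 0, 50]]}}

```text
time_s: 20.5
ee_pos: [431.9, -255.2, 235.4]
ee_rot: [-2.136, -2.278, 0.0]
wrist_force: [-0.1, -0.0, -0.3]
grip_width: 0.587
```

Run:
```python
from h import *
i=get_image("wrist");s=st()
C=cam("wrist",s)
crop(i,160,50,480,350,2,"pics/w13.png")
print(proj(C,[(435.5,-269.2,57)])*2-[320,100])
```

```text
t 20.55 pos [ 432.  -255.3  235.9] jaw 0.065 F [ 0.4 -0.2 -0.2] w 50.2
[[341.1 454.1]]
```

View pics/w13.png

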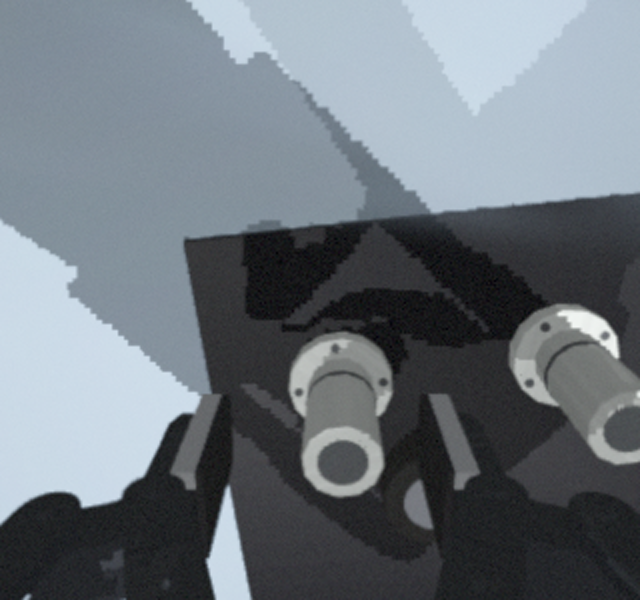

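{"method": "apply_moves", "body": {"motion": [[4, -14, -5, 0, 50], [0, 0, -10, 0, 50], [0, 0, -8, 0, 50], [0, 0, 0, 0, 50]]}}

```text
time_s: 21.05
ee_pos: [437.8, -269.5, 212.4]
ee_rot: [-2.135, -2.283, -0.001]
wrist_force: [0.1, 0.2, 0.7]
grip_width: 0.579
```

{"method": "apply_moves", "body": {"motion": [[-1, -1.3, -3, 0, 15], [0, 0, 0, 0, 15], [0, 0, 0, 0, 15], [0, 0, 0, 0, 15]]}}

```text
time_s: 21.55
ee_pos: [436.5, -270.7, 209.3]
ee_rot: [-2.135, -2.283, -0.001]
wrist_force: [0.0, -0.8, -0.4]
grip_width: 0.26
```

{"method": "apply_moves", "body": {"motion": [[0, 0, 35, 0, 15], [0, 0, 35, 0, 15], [5, 35, 15, 0, 15], [8, 48, 0, 0, 15], [8, 48, 0, 0, 15]]}}

```text
time_s: 22.18
ee_pos: [457.6, -139.3, 298.1]
ee_rot: [-2.145, -2.279, -0.003]
wrist_force: [0.3, -0.4, -0.2]
grip_width: 0.259
```

{"method": "apply_moves", "body": {"motion": [[8, 48, 0, 0, 15], [6, 48, 0, 0, 15], [4, 32, 0, 0, 15], [1, 10, 0, 0, 15], [0, 0, 0, 0, 15]]}}

```text
time_s: 22.8
ee_pos: [476.5, 5.5, 299.4]
ee_rot: [-2.142, -2.286, -0.005]
wrist_force: [-0.6, -0.7, -0.6]
grip_width: 0.258
```

{"method": "apply_moves", "body": {"motion": [[0, 1.5, -20, 0, 15], [0, 1, -20, 0, 15], [0, 0, -10, 0, 15], [0, 0, -2, 0, 15]]}}

```text
time_s: 23.3
ee_pos: [477.2, 4.0, 247.2]
ee_rot: [-2.149, -2.284, -0.005]
wrist_force: [0.0, 0.4, -0.0]
grip_width: 0.262
```

{"method": "apply_moves", "body": {"motion": [[0.5, 1.5, -3, 0, 15], [0, 0.5, -12, 0, 15], [0, 0.5, -10, 0, 15], [0, 0, -7, 0, 15], [0, 0, -1, 0, 15]]}}

```text
time_s: 23.92
ee_pos: [478.4, 5.9, 213.1]
ee_rot: [-2.152, -2.284, -0.007]
wrist_force: [-0.0, 0.1, -1.0]
grip_width: 0.257
```

{"method": "apply_moves", "body": {"motion": [[-0.5, -0.5, -2, 0, 15], [0, 0, -2, 0, 15], [0, 0, 0, 0, 42], [0, 0, 0, 0, 42]]}}

```text
time_s: 24.42
ee_pos: [478.5, 5.4, 209.5]
ee_rot: [-2.152, -2.285, -0.008]
wrist_force: [0.6, -0.8, 0.4]
grip_width: 0.492
```

{"method": "apply_moves", "body": {"motion": [[0, 0, 30, 0, 42], [0, 0, 40, 0, 42], [0, 0, 8, 0, 42], [0, 0, 0, 0, 42]]}}

```text
time_s: 24.92
ee_pos: [477.9, 5.4, 289.3]
ee_rot: [-2.152, -2.285, -0.008]
wrist_force: [-0.5, 0.0, 0.1]
grip_width: 0.489
```

```bash
python3 look.py 14
```

```text
t 24.98 pos [477.9   5.4 288.9] jaw 0.06 F [0.4 0.2 0.3] w 41.9
t 25.02 pos [477.6   5.4 288.3] jaw 0.06 F [-0.8  0.4  0.4] w 41.9
```

View pics/w14.png

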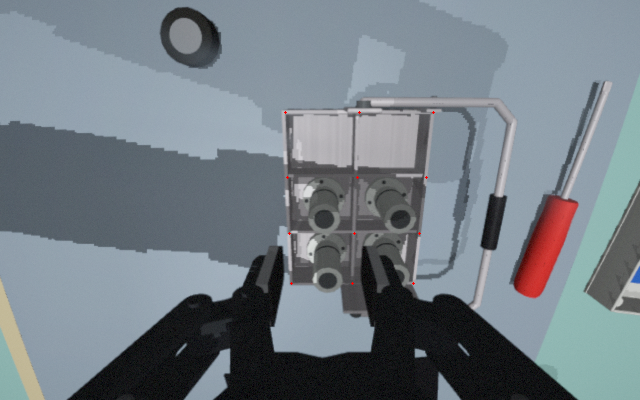

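View pics/tc14.png

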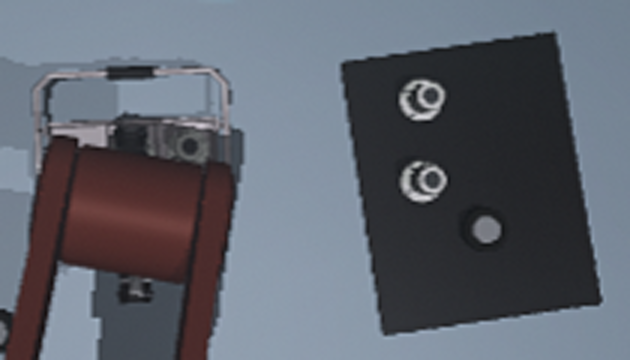

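{"method": "apply_moves", "body": {"motion": [[6, -46, 0, 0, 50], [8, -50, 0, 0, 50], [8, -50, 0, 0, 50], [7, -46, 0, 0, 50], [4, -34, 0, 0, 50]]}}

```text
time_s: 25.65
ee_pos: [507.7, -223.4, 279.4]
ee_rot: [-2.135, -2.28, 0.0]
wrist_force: [0.3, 0.3, 0.1]
grip_width: 0.582
```

{"method": "apply_moves", "body": {"motion": [[2, -14, -15, 0, 50], [0, -4, -15, 0, 50], [0, 0, -8, 0, 50], [0, 0, 0, 0, 50]]}}

```text
time_s: 26.15
ee_pos: [507.7, -242.7, 234.4]
ee_rot: [-2.132, -2.269, 0.002]
wrist_force: [0.4, -0.6, 0.1]
grip_width: 0.58
```

Run:
```python
from h import *
i=get_image("wrist");s=st()
C=cam("wrist",s)
crop(i,160,50,480,350,2,"pics/w15.png")
print(proj(C,[(516.5,-252.7,57)])*2-[320,100])
```

```text
t 26.2 pos [ 507.9 -242.7  234.8] jaw 0.063 F [ 1.   1.3 -0.3] w 49.9
[[364.5 448.5]]
```

View pics/w15.png

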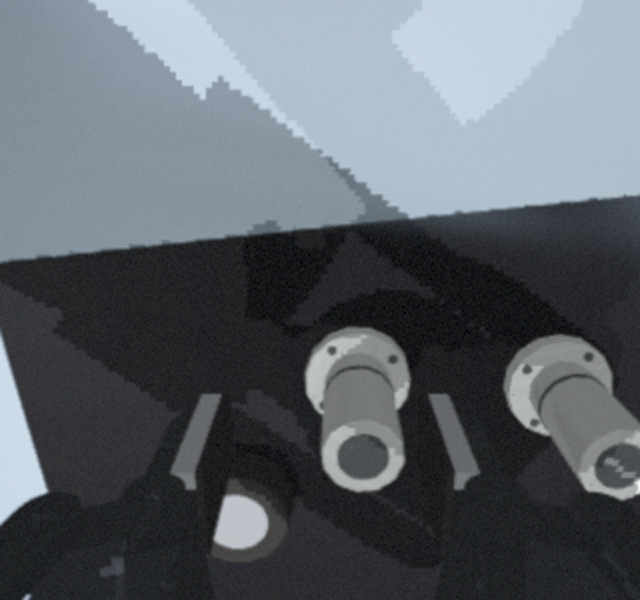

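{"method": "apply_moves", "body": {"motion": [[7.5, -10.5, -5, 0, 50], [0, 0, -10, 0, 50], [0, 0, -7, 0, 50], [0, 0, 0, 0, 50]]}}

```text
time_s: 26.7
ee_pos: [516.8, -253.1, 212.8]
ee_rot: [-2.132, -2.274, 0.001]
wrist_force: [1.0, 0.0, 0.1]
grip_width: 0.585
```

{"method": "apply_moves", "body": {"motion": [[-0.5, -1.3, -3.3, 0, 15], [0, 0, 0, 0, 15], [0, 0, 0, 0, 15], [0, 0, 0, 0, 15]]}}

```text
time_s: 27.2
ee_pos: [516.1, -254.4, 209.4]
ee_rot: [-2.132, -2.274, 0.001]
wrist_force: [0.5, 0.3, -0.1]
grip_width: 0.258
```

{"method": "apply_moves", "body": {"motion": [[0, 0, 35, 0, 15], [0, 0, 35, 0, 15], [-4, 35, 15, 0, 15], [-6, 48, 0, 0, 15], [-6, 48, 0, 0, 15]]}}

```text
time_s: 27.82
ee_pos: [499.9, -123.3, 298.0]
ee_rot: [-2.142, -2.27, -0.001]
wrist_force: [1.4, 0.6, 0.8]
grip_width: 0.261
```

{"method": "apply_moves", "body": {"motion": [[-7, 50, 0, 0, 15], [-7, 50, 0, 0, 15], [-6, 48, 0, 0, 15], [-4, 20, 0, 0, 15], [0, 5, 0, 0, 15]]}}

```text
time_s: 28.45
ee_pos: [473.4, 57.4, 299.4]
ee_rot: [-2.139, -2.275, -0.005]
wrist_force: [1.0, -0.9, -1.1]
grip_width: 0.262
```

{"method": "apply_moves", "body": {"motion": [[0.5, -1, -20, 0, 15], [0, 0, -20, 0, 15], [0, 0, -10, 0, 15], [0, 0, -2, 0, 15]]}}

```text
time_s: 28.95
ee_pos: [475.4, 54.7, 247.5]
ee_rot: [-2.143, -2.277, -0.008]
wrist_force: [-0.3, -0.2, 0.2]
grip_width: 0.261
```

{"method": "apply_moves", "body": {"motion": [[-0.5, 0, -3, 0, 15], [0, 0, -12, 0, 15], [0, 0, -10, 0, 15], [0, 0, -7, 0, 15], [0, 0, -1, 0, 15]]}}

```text
time_s: 29.58
ee_pos: [475.7, 54.2, 213.5]
ee_rot: [-2.145, -2.278, -0.01]
wrist_force: [0.2, -0.5, -0.6]
grip_width: 0.261
```

{"method": "apply_moves", "body": {"motion": [[-0.7, 0.2, -2, 0, 15], [0, 0, -2, 0, 15], [0, 0, 0, 0, 42], [0, 0, 0, 0, 42]]}}

```text
time_s: 30.08
ee_pos: [475.6, 54.5, 209.9]
ee_rot: [-2.146, -2.279, -0.012]
wrist_force: [0.1, -0.6, 0.0]
grip_width: 0.493
```

{"method": "apply_moves", "body": {"motion": [[0, 0, 30, 0, 42], [0, 0, 40, 0, 42], [0, 0, 8, 0, 42], [0, 0, 0, 0, 42]]}}

```text
time_s: 30.58
ee_pos: [475.0, 54.5, 289.7]
ee_rot: [-2.145, -2.279, -0.011]
wrist_force: [-0.3, 0.2, -0.5]
grip_width: 0.492
```

```bash
python3 look.py 16
```

```text
t 30.62 pos [475.   54.4 289.3] jaw 0.06 F [ 0.5 -0.6 -0.2] w 41.8
t 30.68 pos [474.7  54.4 288.7] jaw 0.06 F [-0.4  0.8  0.3] w 42.0
```

View pics/w16.png

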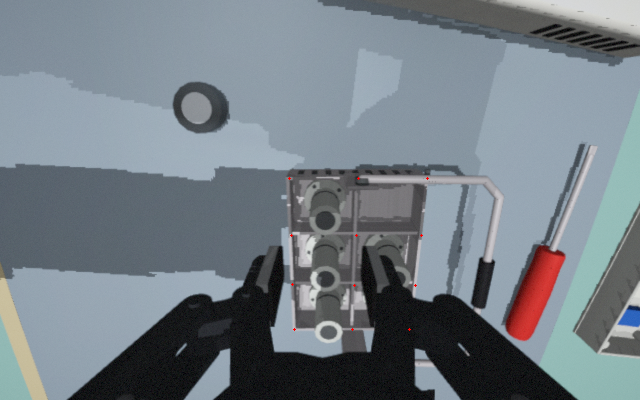

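View pics/tc16.png

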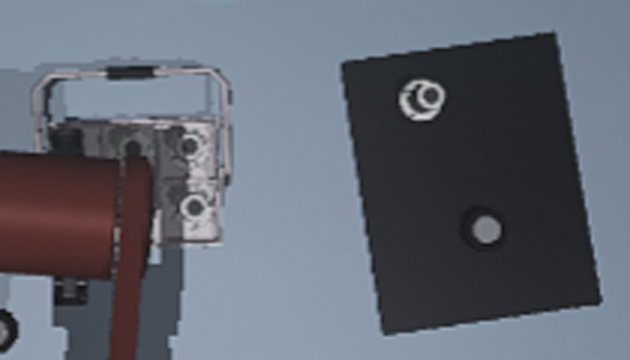

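{"method": "apply_moves", "body": {"motion": [[20, -50, 0, 0, 50], [20, -52, 0, 0, 50], [20, -52, 0, 0, 50], [20, -52, 0, 0, 50], [17, -45, 0, 0, 50]]}}

```text
time_s: 31.3
ee_pos: [569.6, -199.6, 279.2]
ee_rot: [-2.127, -2.274, -0.001]
wrist_force: [0.4, 0.1, 0.9]
grip_width: 0.584
```

{"method": "apply_moves", "body": {"motion": [[9, -30, 0, 0, 50], [2, -9, -15, 0, 50], [0, -2, -15, 0, 50], [0, 0, -8, 0, 50], [0, 0, 0, 0, 50]]}}

```text
time_s: 31.92
ee_pos: [578.0, -241.2, 230.2]
ee_rot: [-2.12, -2.261, 0.003]
wrist_force: [0.0, -0.5, 0.8]
grip_width: 0.587
```

Run:
```python
from h import *
i=get_image("wrist");s=st()
C=cam("wrist",s)
crop(i,160,50,480,350,2,"pics/w17.png")
print(proj(C,[(590.,-251,57)])*2-[320,100])
```

```text
t 31.98 pos [ 578.2 -241.2  230.7] jaw 0.065 F [-0.4  0.7  0.3] w 49.9
[[382.5 462.9]]
```

View pics/w17.png

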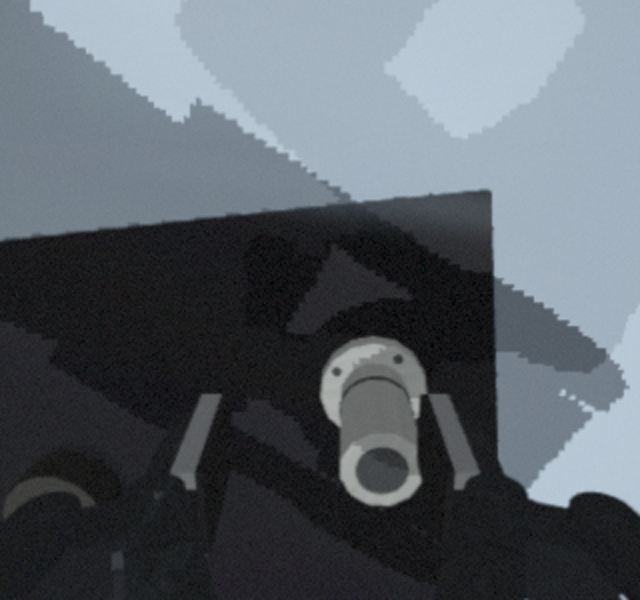

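{"method": "apply_moves", "body": {"motion": [[10.5, -10.5, 0, 0, 50], [0, 0, -5, 0, 50], [0, 0, -10, 0, 50], [0, 0, -4, 0, 50], [0, 0, 0, 0, 50]]}}

```text
time_s: 32.6
ee_pos: [590.4, -251.6, 212.3]
ee_rot: [-2.121, -2.266, 0.002]
wrist_force: [0.1, -0.2, 0.2]
grip_width: 0.584
```

{"method": "apply_moves", "body": {"motion": [[-0.5, -1, -2.8, 0, 15], [0, 0, 0, 0, 15], [0, 0, 0, 0, 15], [0, 0, 0, 0, 15]]}}

```text
time_s: 33.1
ee_pos: [589.6, -252.6, 209.3]
ee_rot: [-2.12, -2.266, 0.002]
wrist_force: [-0.8, -0.1, -1.0]
grip_width: 0.259
```

{"method": "apply_moves", "body": {"motion": [[0, 0, 35, 0, 15], [0, 0, 35, 0, 15], [-6, 35, 15, 0, 15], [-9, 48, 0, 0, 15], [-9, 48, 0, 0, 15]]}}

```text
time_s: 33.72
ee_pos: [565.0, -121.8, 297.4]
ee_rot: [-2.129, -2.261, -0.0]
wrist_force: [0.9, -0.3, 0.3]
grip_width: 0.259
```

{"method": "apply_moves", "body": {"motion": [[-9, 50, 0, 0, 15], [-9, 50, 0, 0, 15], [-9, 48, 0, 0, 15], [-5, 20, 0, 0, 15], [0, 5, 0, 0, 15]]}}

```text
time_s: 34.35
ee_pos: [530.2, 59.1, 298.7]
ee_rot: [-2.126, -2.266, -0.003]
wrist_force: [-0.3, -0.6, -0.4]
grip_width: 0.261
```

{"method": "apply_moves", "body": {"motion": [[-1, 0, -20, 0, 15], [0, 0.5, -20, 0, 15], [0, 0, -10, 0, 15], [0, 0, -2, 0, 15]]}}

```text
time_s: 34.85
ee_pos: [530.8, 57.8, 246.9]
ee_rot: [-2.13, -2.268, -0.006]
wrist_force: [-0.1, 1.1, -0.5]
grip_width: 0.259
```

{"method": "apply_moves", "body": {"motion": [[-0.5, 0, -3, 0, 15], [0, 0, -12, 0, 15], [0, 0, -10, 0, 15], [0, 0, -7, 0, 15], [0, 0, -1, 0, 15]]}}

```text
time_s: 35.48
ee_pos: [531.2, 57.1, 213.0]
ee_rot: [-2.132, -2.268, -0.008]
wrist_force: [-0.0, 0.4, 0.2]
grip_width: 0.258
```

{"method": "apply_moves", "body": {"motion": [[-0.9, 0.7, -2, 0, 15], [0, 0, -2, 0, 15], [0, 0, 0, 0, 42], [0, 0, 0, 0, 42]]}}

```text
time_s: 35.98
ee_pos: [530.8, 58.0, 209.4]
ee_rot: [-2.133, -2.269, -0.01]
wrist_force: [-1.3, 0.5, -0.2]
grip_width: 0.495
```

{"method": "apply_moves", "body": {"motion": [[0, 0, 30, 0, 42], [0, 0, 40, 0, 42], [0, -10, 20, 0, 42], [20, -25, 10, 0, 42], [0, -5, 0, 0, 42]]}}

```text
time_s: 36.6
ee_pos: [550.9, 17.6, 314.1]
ee_rot: [-2.133, -2.272, -0.012]
wrist_force: [-0.8, 0.5, 0.7]
grip_width: 0.491
```

```bash
python3 look.py 18
```

```text
t 36.65 pos [549.9  17.8 313. ] jaw 0.064 F [-0.2  0.2 -0.5] w 42.3
t 36.7 pos [549.1  18.4 312. ] jaw 0.064 F [-1.3 -0.3 -0.1] w 41.7
```

View pics/w18.png

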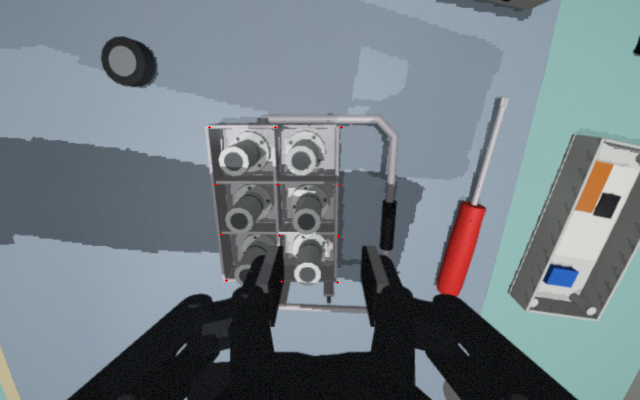

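View pics/tc18.png

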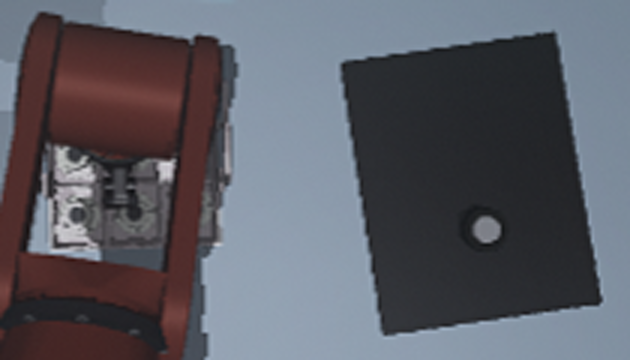

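{"method": "apply_moves", "body": {"motion": [[20, -1, -10, 0, 34], [22, -3, -12, 0, 34], [9, -1, -12, 0, 34], [2, 0, -6, 0, 34], [0, 0, 0, 0, 34]]}}

```text
time_s: 37.33
ee_pos: [598.6, 16.3, 265.8]
ee_rot: [-2.12, -2.264, 0.002]
wrist_force: [-0.0, 0.4, -0.2]
grip_width: 0.399
```

```bash
cat >> h.py <<'E'
def tri(views):
    A=[];b=[]
    for C,uv in views:
        K,d,M=C;r=cv2.undistortPoints(np.array(uv,float).reshape(1,1,2),K,d).ravel()
        r=np.array([r[0],r[1],1])@M[:3,:3];r/=np.linalg.norm(r);o=-M[:3,:3].T@M[:3,3]
        Q=np.eye(3)-np.outer(r,r);A.append(Q);b.append(Q@o)
    return np.linalg.lstsq(np.vstack(A),np.hstack(b),rcond=None)[0]
E
python3 - <<'E'
from h import *
print(tri([(cam("top"),(308.6,204.25)),(cam("side"),(316.7,214))]))
i=get_image("wrist");s=st()
C=cam("wrist",s)
crop(i,160,50,480,350,2,"pics/w19.png")
print(proj(C,[(602,13,50),(602,13,60)])*2-[320,100])
E
```

```text
[600.4  15.   62.9]
t 37.38 pos [598.6  16.3 266.1] jaw 0.066 F [ 0.1  1.1 -0.5] w 33.8
[[351.4 376.1]
 [351.8 388.9]]
```

View pics/w19.png

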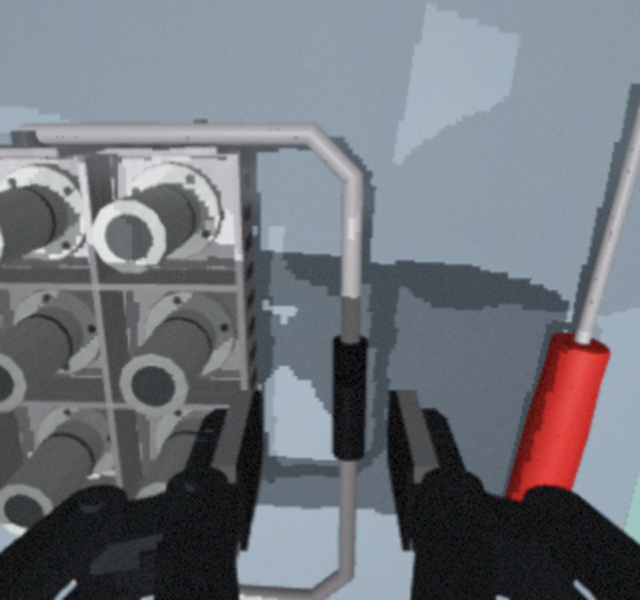

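{"method": "apply_moves", "body": {"motion": [[2.5, -3, -5, 0, 34], [0, 0, -15, 0, 34], [0, 0, -15, 0, 34], [0, 0, -8, 0, 34], [0, 0, 0, 0, 34]]}}

```text
time_s: 38.0
ee_pos: [600.3, 13.2, 220.4]
ee_rot: [-2.12, -2.263, 0.002]
wrist_force: [-0.2, 0.8, -0.5]
grip_width: 0.398
```

Run:
```python
from h import *
i=get_image("wrist");s=st()
crop(i,160,50,480,350,2,"pics/w20.png")
i=get_image("side");crop(i,230,190,380,280,5,"pics/s20.png")
```

```text
t 38.05 pos [600.4  13.2 220.8] jaw 0.066 F [ 0.4  0.2 -0.5] w 33.9
```

View pics/w20.png

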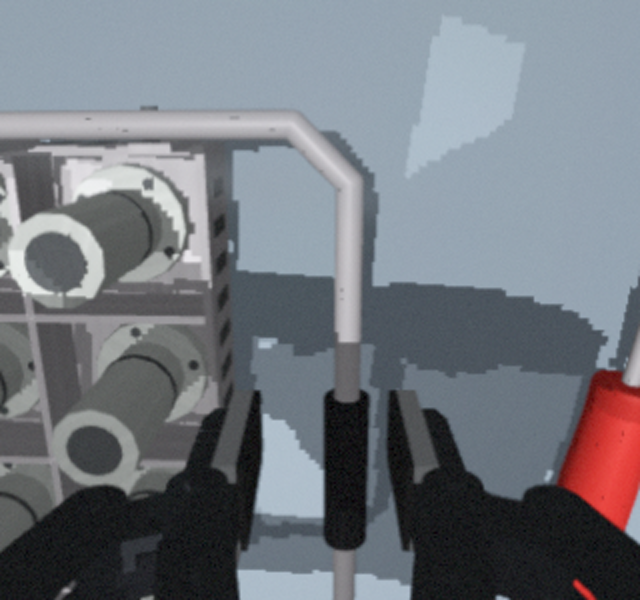

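View pics/s20.png

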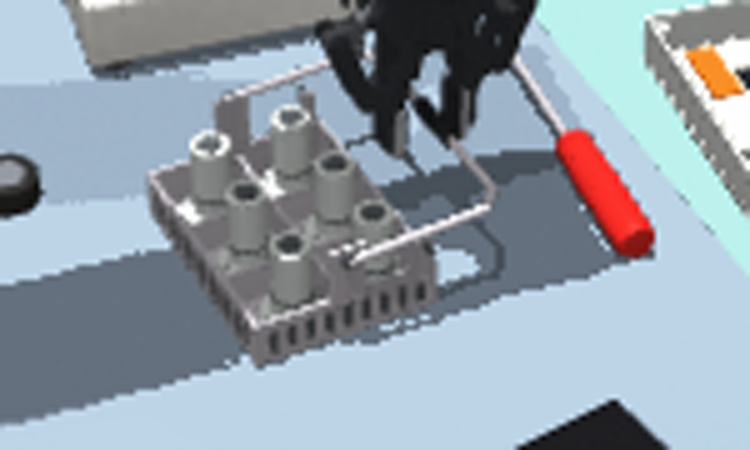

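Run:
```python
from h import *
s=st();C=cam("wrist",s)
for z in(54,58,62,66): print(z,unproj(C,[(333,284.5)],z))
```

```text
t 38.1 pos [600.8  13.2 221.5] jaw 0.066 F [ 0.4 -0.1 -0.2] w 34.1
54 [[602.7   4.4  54. ]]
58 [[602.4   7.1  58. ]]
62 [[602.2   9.7  62. ]]
66 [[601.9  12.3  66. ]]
```

{"method": "apply_moves", "body": {"motion": [[1, 0, -3, 0, 34], [0, 0, 0, 0, 5], [0, 0, 0, 0, 5], [0, 0, 0, 0, 5], [0, 0, 0, 0, 5]]}}

```text
time_s: 38.72
ee_pos: [603.2, 13.2, 220.2]
ee_rot: [-2.124, -2.267, -0.005]
wrist_force: [1.0, -0.4, -1.0]
grip_width: 0.104
```

{"method": "apply_moves", "body": {"motion": [[-1, 0, 9.5, 0, 5], [-1.9, 0, 9.4, 0, 5], [-2.8, 0, 9.2, 0, 5], [-3.8, 0, 8.8, 0, 5], [-4.6, 0, 8.4, 0, 5]]}}

```text
time_s: 39.35
ee_pos: [588.2, 12.8, 267.9]
ee_rot: [-2.125, -2.268, -0.005]
wrist_force: [0.4, -0.7, -1.9]
grip_width: 0.104
```

Run:
```python
from h import *
i=get_image("wrist");s=st()
crop(i,160,50,480,350,2,"pics/w21.png")
i=get_image("side");crop(i,230,150,380,280,5,"pics/s21.png");st()
```

```text
t 39.4 pos [587.9  12.8 268.9] jaw 0.066 F [-0.7 -0.3 -1.1] w 8.9
t 39.45 pos [588.1  12.8 268.5] jaw 0.066 F [ 0.4 -0.7  0.4] w 8.6
```

View pics/w21.png

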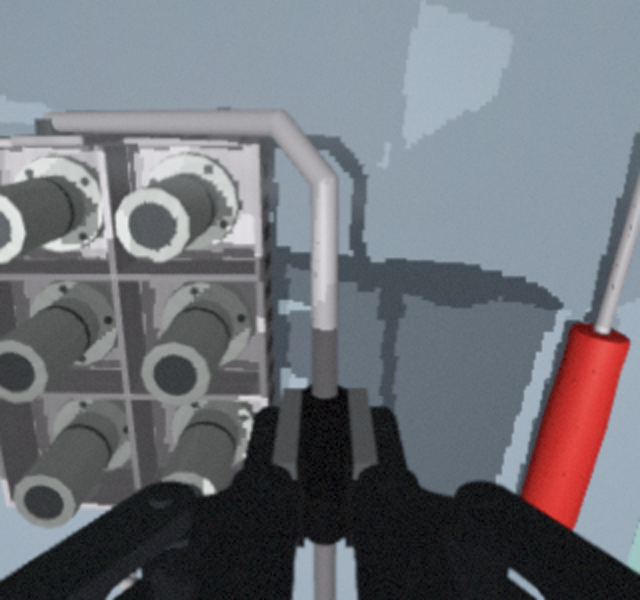

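View pics/s21.png

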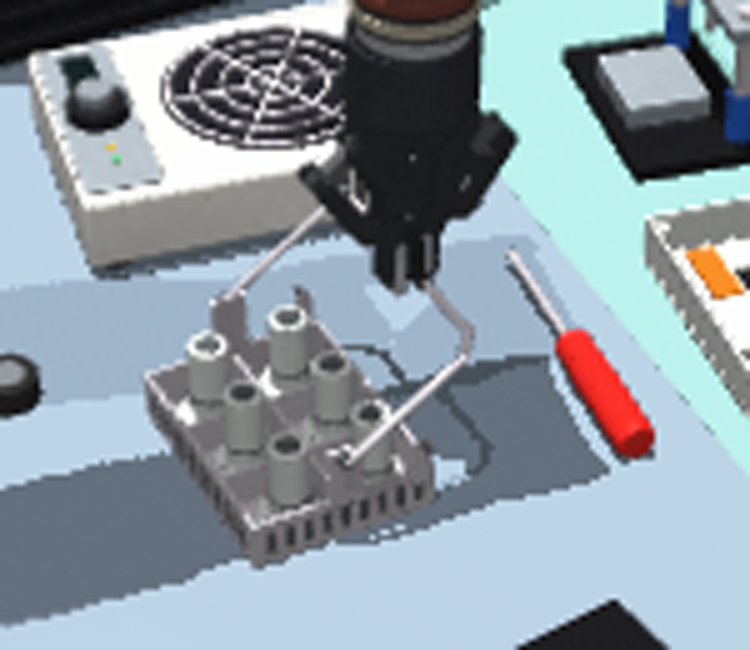

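{"method": "apply_moves", "body": {"motion": [[-5.5, -0.3, 7.8, 0, 5], [-6.3, -0.4, 7.2, 0, 5], [-7, -0.4, 6.6, 0, 5], [-7.6, -0.5, 5.8, 0, 5], [-8.2, -0.5, 5, 0, 5]]}}

```text
time_s: 40.08
ee_pos: [551.7, 10.7, 302.7]
ee_rot: [-2.125, -2.269, -0.007]
wrist_force: [1.2, 0.1, -2.7]
grip_width: 0.1
```

Run:
```python
from h import *
i=get_image("wrist");s=st()
crop(i,100,0,480,350,1.7,"pics/w22.png")
i=get_image("side");crop(i,230,150,380,280,5,"pics/s22.png");st()
x=s["ee_pos"];print(np.hypot(x[0]-507.3,x[2]-216.7),np.arctan2(x[2]-216.7,x[0]-507.3))
```

```text
t 40.12 pos [551.   10.7 303.2] jaw 0.066 F [-0.  -0.4 -3. ] w 8.7
t 40.17 pos [551.4  10.7 302.9] jaw 0.066 F [ 0.5 -1.1 -1.8] w 8.8
96.89986240034672 1.1024071202749548
```

View pics/w22.png

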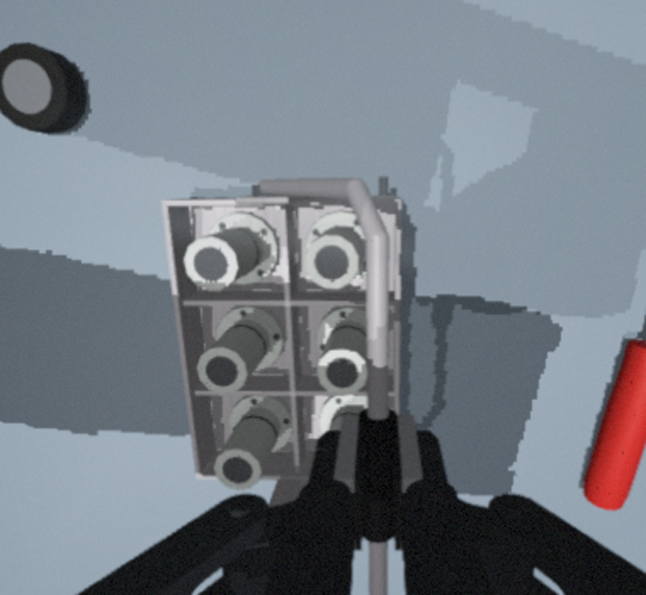

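View pics/s22.png

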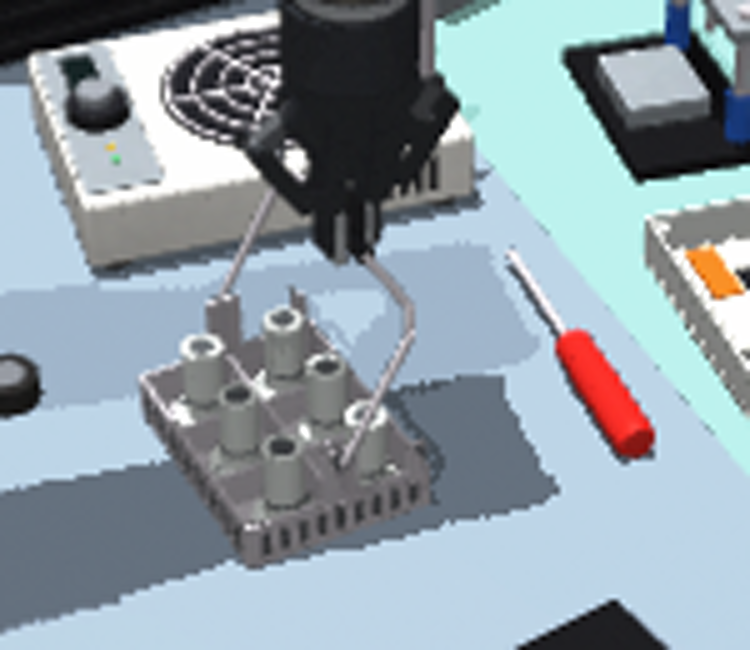

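{"method": "apply_moves", "body": {"motion": [[0, 0, 0, 0, 16], [0, 0, 0, 0, 16], [-5, -0.2, 1.5, 0, 16], [-8.5, -0.5, 3.5, 0, 16], [-9, -0.5, 3, 0, 16]]}}

```text
time_s: 40.8
ee_pos: [528.0, 9.6, 312.1]
ee_rot: [-2.123, -2.268, -0.004]
wrist_force: [1.6, 0.1, 1.3]
grip_width: 0.187
```

Run:
```python
from h import *
i=get_image("wrist");s=st()
crop(i,100,0,480,350,1.7,"pics/w23.png")
i=get_image("side");crop(i,230,150,380,280,5,"pics/s23.png");st()
```

```text
t 40.85 pos [527.2   9.6 312.2] jaw 0.066 F [-0.3  0.3 -0.1] w 16.2
t 40.9 pos [527.5   9.6 312. ] jaw 0.066 F [-0.8 -0.5  0.6] w 16.0
```

View pics/w23.png

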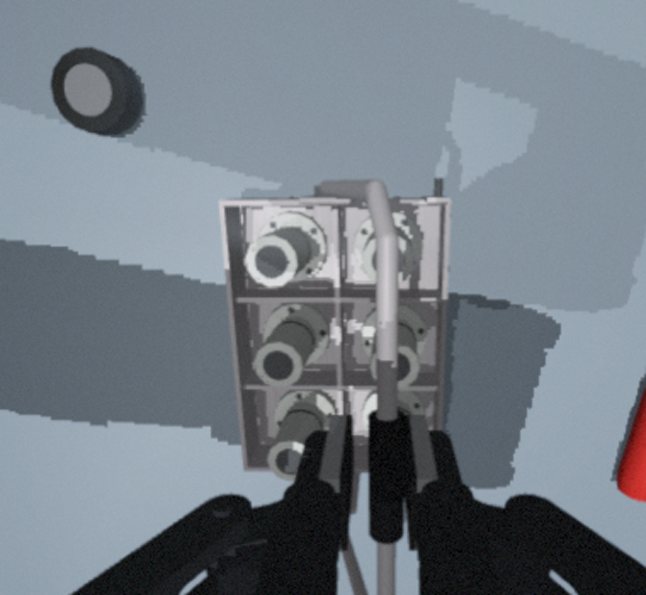

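View pics/s23.png

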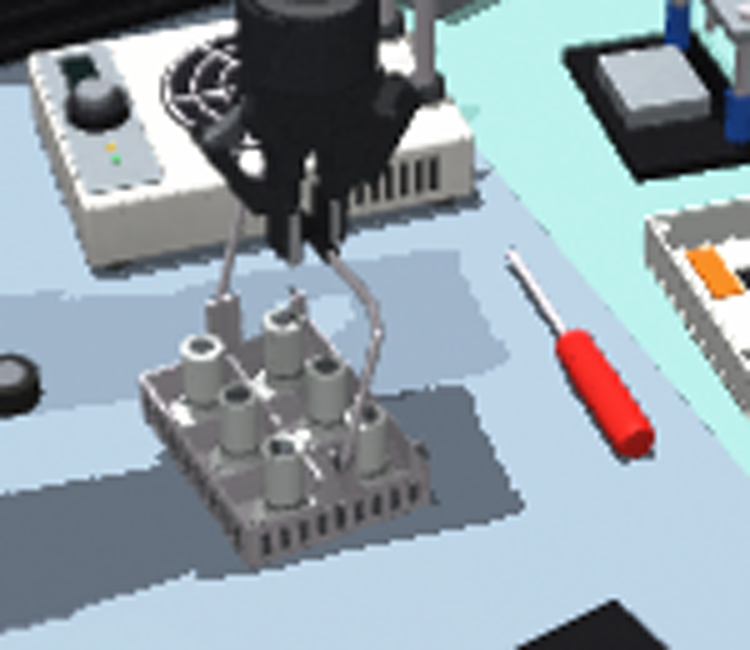

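Run:
```python
from h import *
s=st();s["ee_pos"][:]=[527.2,9.6,312.2];C=cam("wrist",s)
print(unproj(C,[(301.8,175.3),(301.5,226.5),(230.6,118.8),(364.1,117.6)],30))
from h import cells
for c in [(505.6,6.7),(503.6,6.7)]:
  a=.06;Rm=np.array([[np.cos(a),-np.sin(a)],[np.sin(a),np.cos(a)]]);print([np.array(c)+Rm@p for p in [(0,24.75),(0,-24.75),(-57,76),(57,76)]])
```

```text
t 40.9 pos [527.5   9.6 312. ] jaw 0.066 F [-0.8 -0.5  0.6] w 16.0
[[501.   33.6  30. ]
 [503.  -15.1  30. ]
 [438.7  78.   30. ]
 [550.4  86.4  30. ]]
[array([504.1,  31.4]), array([507.1, -18. ]), array([444.1,  79.1]), array([557.9,  86. ])]
[array([502.1,  31.4]), array([505.1, -18. ]), array([442.1,  79.1]), array([555.9,  86. ])]
```

{"method": "apply_moves", "body": {"motion": [[-8, -0.5, 0.5, 0, 16], [-8, -0.5, 0.3, 0, 16], [-7, -0.4, 0, 0, 16], [-3, 0, 0, 0, 16], [0, 0, 0, 0, 16]]}}

```text
time_s: 41.52
ee_pos: [499.0, 8.2, 312.5]
ee_rot: [-2.123, -2.267, -0.003]
wrist_force: [-0.0, 0.9, -0.9]
grip_width: 0.186
```

Run:
```python
from h import *
i=get_image("wrist");s=st()
crop(i,100,0,480,350,1.7,"pics/w24.png")
i=get_image("side");crop(i,230,150,380,280,5,"pics/s24.png");st()
```

```text
t 41.58 pos [499.1   8.2 312.5] jaw 0.066 F [ 0.4  0.4 -0.1] w 16.0
t 41.62 pos [499.3   8.2 312.5] jaw 0.066 F [ 0.9 -0.   0. ] w 15.7
```

View pics/w24.png

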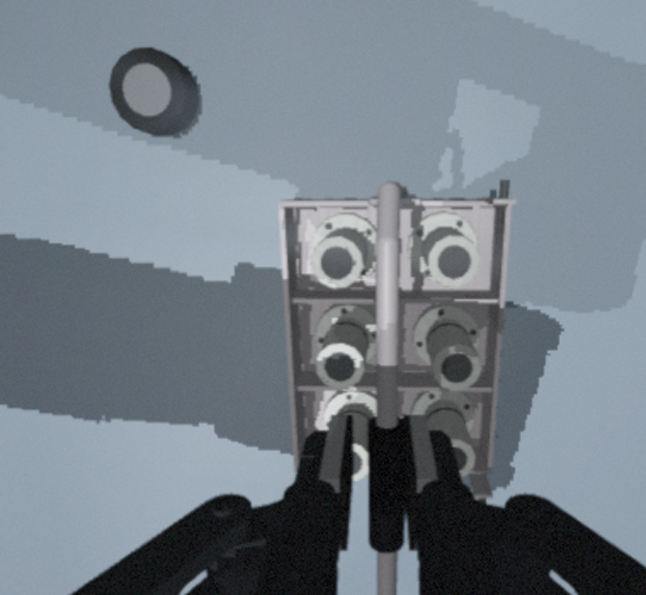

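View pics/s24.png

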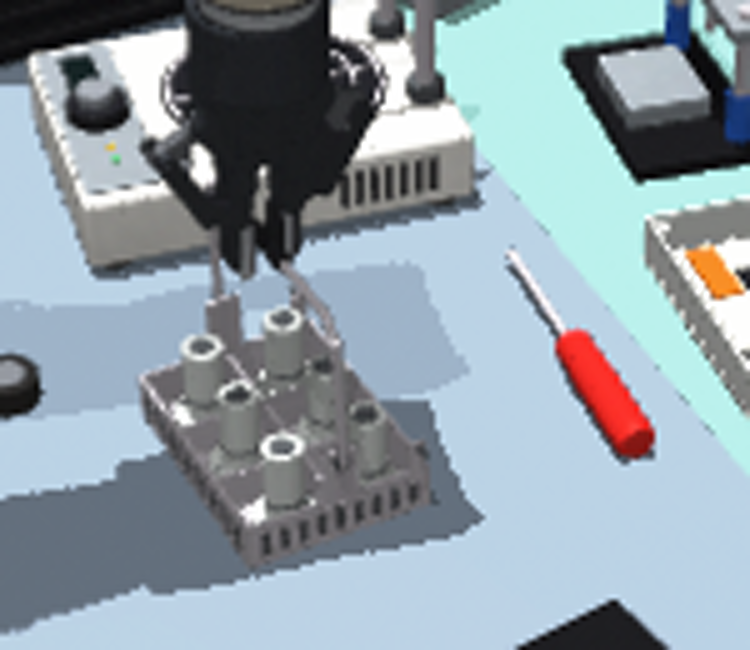

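{"method": "apply_moves", "body": {"motion": [[2.7, 0, 0, 0, 16], [0, 0, 0, 0, 5], [0, 0, 0, 0, 5], [0, 0, 0, 0, 5]]}}

```text
time_s: 42.12
ee_pos: [502.7, 8.1, 312.7]
ee_rot: [-2.122, -2.267, -0.002]
wrist_force: [-0.1, 0.1, 0.3]
grip_width: 0.103
```

Run:
```python
from h import *
s=st()
# station from top picture
C=cam("top")
i=cv2.imread("pics/t10.png")[:,:,::-1]
crop(i,150,130,255,265,6,"pics/c4.png")
crop(i,150,130,255,200,7,"pics/c4.png")
i=cv2.imread("pics/side0.png")[:,:,::-1]
crop(i,225,90,335,200,7,"pics/c5.png")
```

```text
t 42.12 pos [502.7   8.1 312.7] jaw 0.066 F [-0.1  0.1  0.3] w 8.8
```

View pics/c4.png

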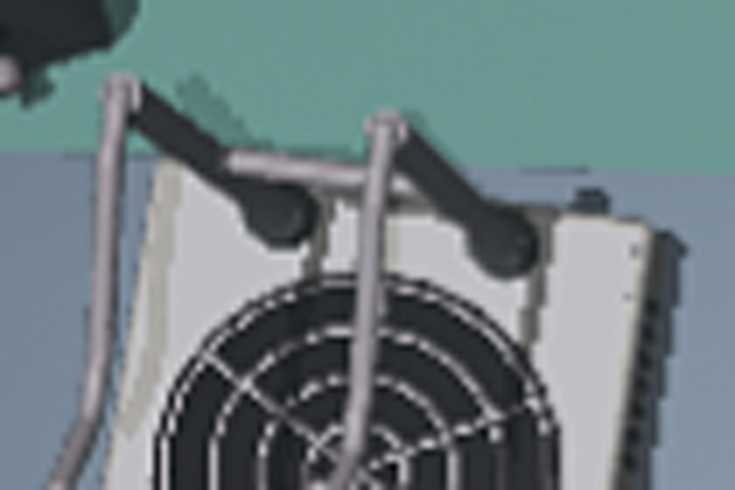

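View pics/c5.png

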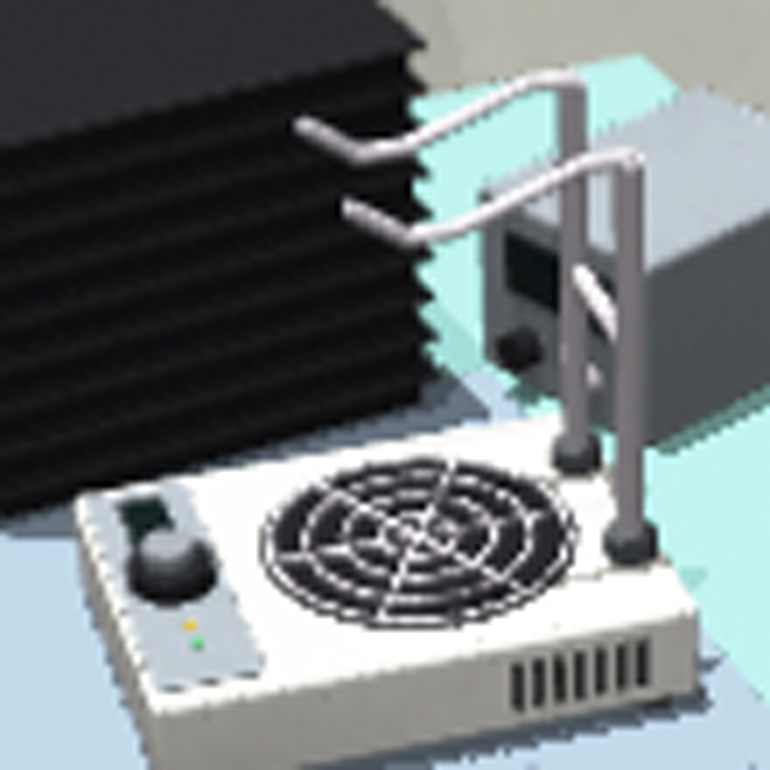

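```bash
cat > fit.py <<'E'
from h import *
from scipy.optimize import least_squares
T=[((-34,42,267),(158.25,200)),((-34,-42,267),(197,204)),((92,42,271),(167.4,142.6)),((92,-42,271),(205.1,147.4)),((-150,95,62),(157.5,248.75)),((-150,-95,62),(225.75,258)),((110,-95,62),(242.9,161.4))]
S=[((-34,42,267),(267.9,107.6)),((-34,-42,267),(274.6,119.6)),((-11,42,245),(276.4,112.1)),((-11,-42,245),(284,124.3)),((92,42,271),(306.4,101.4)),((92,-42,271),(315.3,112.6)),((-150,95,62),(235.7,160.7)),((-150,-95,62),(246.4,192.1)),((110,-95,62),(324.3,176.4))]
def W(p,P):
    x,y,a=p;P=np.array(P,float);c,s=np.cos(a),np.sin(a)
    return np.c_[x+c*P[:,0]-s*P[:,1],y+s*P[:,0]+c*P[:,1],P[:,2]]
def res(p,L,n):
    return (proj(cam(n),W(p,[l[0] for l in L]))-np.array([l[1] for l in L]))
if __name__=="__main__":
  for nm,f in [("top",lambda p:res(p,T,"top").ravel()),("side",lambda p:res(p,S,"side").ravel()),("both",lambda p:np.r_[res(p,T,"top").ravel(),res(p,S,"side").ravel()])]:
    r=least_squares(f,[600,300,-.1],loss="soft_l1",x_scale=[10,10,.1]);print(nm,r.x.round(3));print(f(r.x).reshape(-1,2))
E
python3 fit.py
```

```text
top [610.5 295.8  -0.1]
[[ 0.1 -0.9]
 [-0.4  0.2]
 [-0.3 -0.1]
 [-0.1  0.3]
 [-1.8  0.4]
 [ 3.1  0.9]
 [ 0.8 -0.8]]
side [608.1 286.1  -0.1]
[[ 0.6 -0.1]
 [ 0.6 -0.1]
 [-0.5  0.7]
 [-1.2  0.5]
 [ 0.4 -0.7]
 [-0.3 -0.4]
 [-1.  -0.2]
 [-0.1 -0.5]
 [ 1.2  0.5]]
both [610.4 294.4  -0.1]
[[ 0.8 -0.8]
 [ 0.3  0.2]
 [ 0.2 -0.1]
 [ 0.5  0.3]
 [-1.1  0.5]
 [ 3.8  0.8]
 [ 1.2 -0.9]
 [ 0.3 -1.2]
 [ 0.4 -1.4]
 [-0.8 -0.5]
 [-1.4 -0.8]
 [-0.  -1.9]
 [-0.7 -1.7]
 [-1.1 -1.4]
 [ 0.  -1.9]
 [ 0.9 -1.1]]
```

{"method": "apply_moves", "body": {"motion": [[0, 0, 3, 0, 5], [0, 0, 6, 0, 5], [0, 0, 8, 0, 5], [0, 0, 8, 0, 5], [0, 0, 5, 0, 5]]}}

```text
time_s: 42.75
ee_pos: [498.9, 8.7, 337.8]
ee_rot: [-2.115, -2.259, 0.01]
wrist_force: [0.5, 0.3, -8.3]
grip_width: 0.103
```

Run:
```python
from h import *
i=get_image("side");crop(i,210,130,380,280,4.5,"pics/s25.png");st()
i=get_image("wrist");st();crop(i,100,0,480,350,1.7,"pics/w25.png")
```

```text
t 42.8 pos [499.1   8.6 338.6] jaw 0.066 F [-0.3  0.9 -7.9] w 8.8
t 42.85 pos [499.2   8.6 338.3] jaw 0.066 F [ 0.7  0.7 -8.4] w 8.6
```

View pics/s25.png

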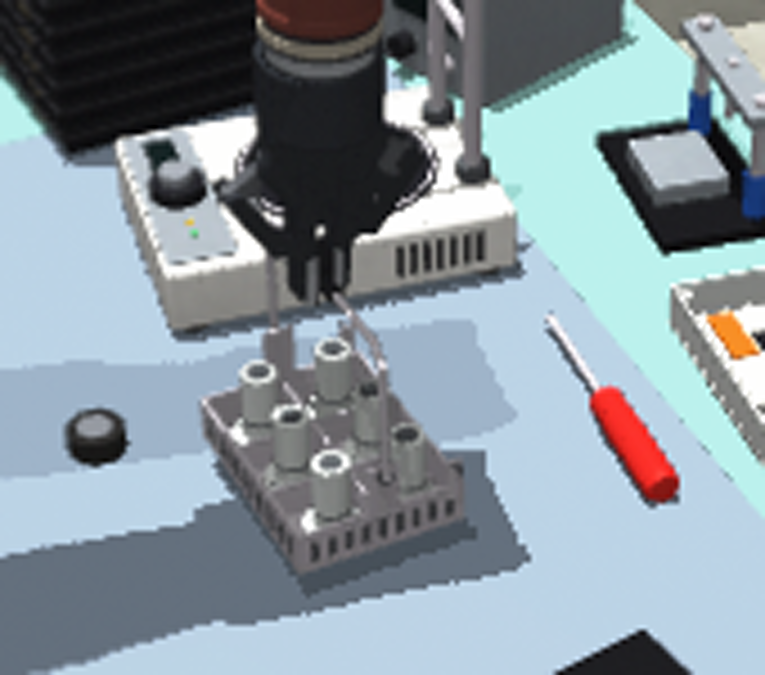

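View pics/w25.png

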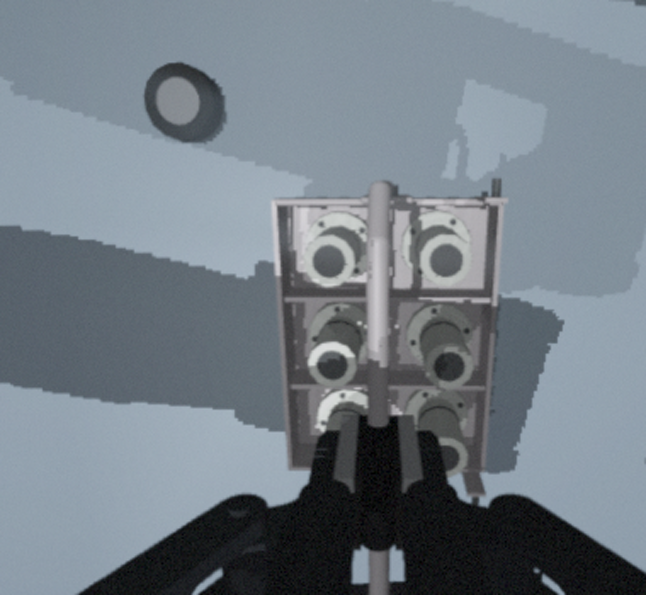

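{"method": "apply_moves", "body": {"motion": [[0, 0, 12, 0, 5], [0, 0, 20, 0, 5], [0, 0, 25, 0, 5], [0, 0, 25, 0, 5], [0, 0, 15, 0, 5]]}}

```text
time_s: 43.48
ee_pos: [497.9, 8.8, 438.5]
ee_rot: [-2.114, -2.257, 0.012]
wrist_force: [0.7, -0.1, -8.4]
grip_width: 0.104
```

Run:
```python
from fit import *
f=lambda p:np.r_[res(p,T[:4],"top").ravel()]
r=least_squares(f,[600,300,-.1]);print(np.round(r.x,4).tolist())
f=lambda p:np.r_[res(p,T,"top").ravel(),res(p,S,"side").ravel()]
r=least_squares(f,[600,300,-.1]);print(np.round(r.x,4).tolist())
st()
```

```text
[610.1075, 295.2459, -0.0984]
[610.4017, 294.5886, -0.1081]
t 43.48 pos [497.9   8.8 438.5] jaw 0.066 F [ 0.7 -0.1 -8.4] w 8.9
```

{"method": "apply_moves", "body": {"motion": [[1, 10, 2, -0.01, 5], [1, 20, 2, -0.015, 5], [1, 28, 0, -0.018, 5], [1, 32, 0, -0.018, 5], [1, 32, 0, -0.018, 5]]}}

```text
time_s: 44.1
ee_pos: [502.1, 134.1, 440.1]
ee_rot: [-2.21, -2.161, 0.013]
wrist_force: [0.6, -0.9, -8.6]
grip_width: 0.105
```

{"method": "apply_moves", "body": {"motion": [[1, 32, 0, -0.018, 5], [1, 32, 0, -0.018, 5], [1, 32, 0, -0.018, 5], [1, 25, 0, -0.018, 5], [1, 16, 0, -0.01, 5]]}}

```text
time_s: 44.72
ee_pos: [503.8, 280.0, 431.8]
ee_rot: [-2.291, -2.06, 0.025]
wrist_force: [-0.4, -0.1, -7.8]
grip_width: 0.104
```

{"method": "apply_moves", "body": {"motion": [[1, 8, 0, 0, 5], [0, 2, 0, 0, 5], [0, 0, 0, 0, 5]]}}

```text
time_s: 45.1
ee_pos: [503.8, 291.7, 428.4]
ee_rot: [-2.287, -2.061, 0.033]
wrist_force: [0.6, 0.5, -9.5]
grip_width: 0.108
```

Run:
```python
from h import *
st();i=get_image("side");crop(i,180,60,350,200,4.5,"pics/s26.png")
i=get_image("wrist");st();cv2.imwrite("pics/w26.png",i[:,:,::-1])
```

```text
t 45.1 pos [503.8 291.7 428.4] jaw -0.103 F [ 0.6  0.5 -9.5] w 9.2
t 45.2 pos [503.9 291.5 428.7] jaw -0.104 F [-0.7  0.  -8.6] w 8.7
```

View pics/s26.png

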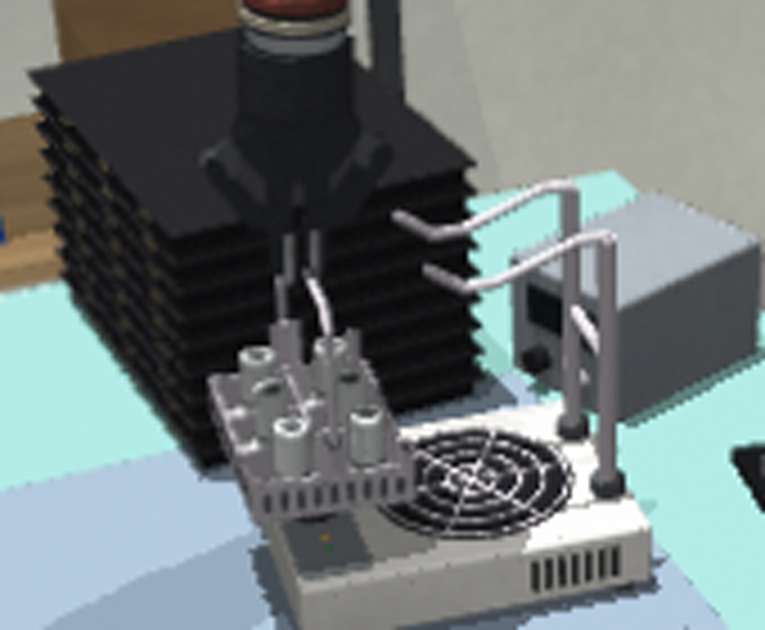

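View pics/w26.png

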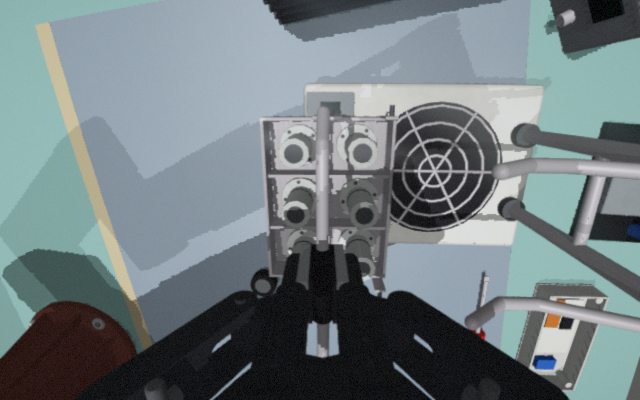

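Run:
```python
from fit import *
s=st();C=cam("wrist",s)
for seat in [(612,292.5,-.103),(610.2,295,-.103)]:
  print(proj(C,W(seat,[(-34,42,267),(-34,-42,267),(-11,42,245),(-11,-42,245),(92,42,0+62),(92,-42,62)])))
print(unproj(C,[(500,173),(473,320)],267))
```

```text
t 45.2 pos [503.9 291.5 428.7] jaw -0.104 F [-0.7  0.  -8.6] w 8.7
[[505.8 175.7]
 [476.  327.6]
 [527.9 167. ]
 [498.8 303.1]
 [523.2 135.7]
 [509.3 207.8]]
[[502.1 170.6]
 [472.9 324. ]
 [524.9 162.5]
 [496.1 299.9]
 [521.7 133.6]
 [507.9 205.9]]
[[579.8 339.2 267. ]
 [572.  259.4 267. ]]
```

{"method": "apply_moves", "body": {"motion": [[0, 5, 7, 0, 5], [0, 6, 8, 0, 5], [0, 2, 4, 0, 5], [0, 0, 1, 0, 5]]}}

```text
time_s: 45.7
ee_pos: [504.4, 304.4, 451.5]
ee_rot: [-2.29, -2.059, 0.029]
wrist_force: [-0.4, -0.0, -8.1]
grip_width: 0.103
```

{"method": "apply_moves", "body": {"motion": [[8, -1, 0, 0, 5], [13, -1.3, 0.5, 0, 5], [15, -1.5, 0.5, 0, 5], [15, -1.5, 0.5, 0, 5], [10, -1, 0.5, 0, 5]]}}

```text
time_s: 46.32
ee_pos: [569.9, 297.1, 452.5]
ee_rot: [-2.291, -2.059, 0.03]
wrist_force: [-0.1, 0.6, -7.9]
grip_width: 0.103
```

{"method": "apply_moves", "body": {"motion": [[9, -0.7, 0, 0, 5], [12, -0.9, 0, 0, 5], [12, -0.9, 0, 0, 5], [6, -0.5, 0, 0, 5], [1, 0, 0, 0, 5]]}}

```text
time_s: 46.95
ee_pos: [613.7, 293.7, 451.7]
ee_rot: [-2.291, -2.058, 0.032]
wrist_force: [0.2, 0.6, -9.1]
grip_width: 0.105
```

Run:
```python
from h import *
st();i=get_image("side");crop(i,200,60,350,200,5,"pics/s27.png")
i=get_image("wrist");st();cv2.imwrite("pics/w27.png",i[:,:,::-1])
i=get_image("top");crop(i,140,120,270,270,4,"pics/t27.png")
```

```text
t 46.95 pos [613.7 293.7 451.7] jaw -0.106 F [ 0.2  0.6 -9.1] w 9.0
t 47.05 pos [613.2 293.8 451.7] jaw -0.106 F [ 0.6  0.3 -8.2] w 8.8
```

View pics/s27.png

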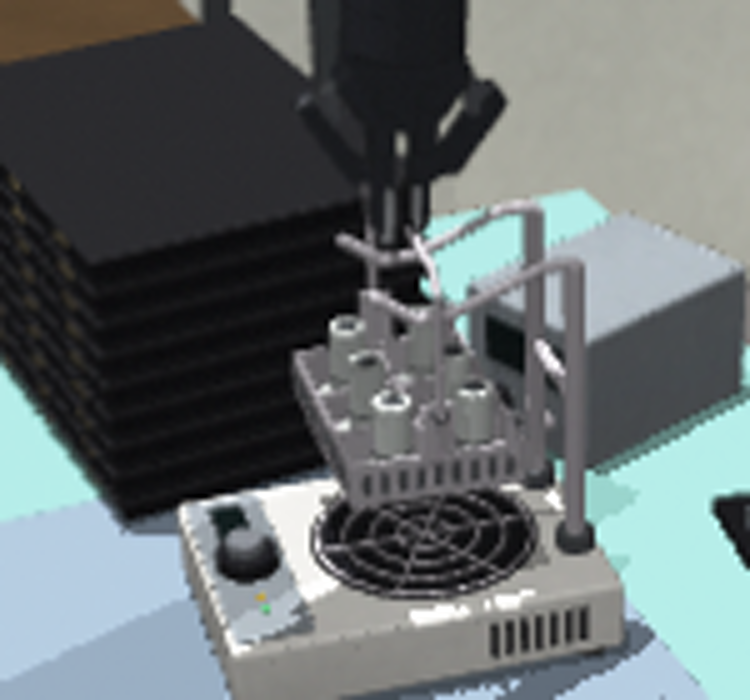

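View pics/w27.png

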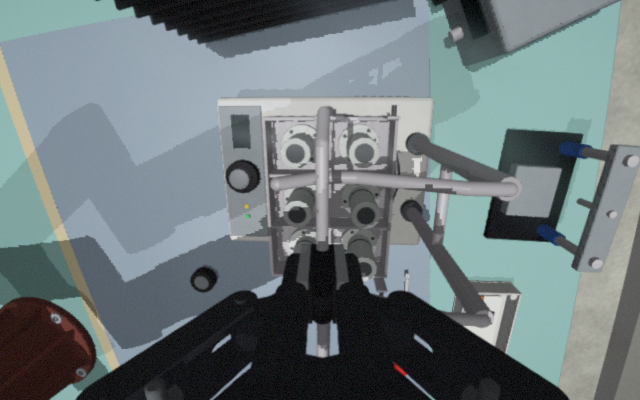

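Run:
```python
from fit import *
s=st();C=cam("wrist",s)
tip=unproj(C,[(275,185),(337,180)],[267,246]);print(tip, s["ee_pos"])
a=-.103;u=np.array([np.cos(a),np.sin(a)]);print((tip[:,:2]-s["ee_pos"][:2])@u)
print(proj(C,W((611.5,293.5,-.103),[(-34,42,267),(-11,42,245),(11,42,245)])))
```

```text
t 47.1 pos [613.  293.9 451.7] jaw -0.106 F [-0.3  0.5 -8.5] w 8.9
[[580.1 339.4 267. ]
 [613.9 334.  246. ]] [613.  293.9 451.7]
[-37.4  -3.2]
[[278.5 185.7]
 [322.2 177.1]
 [357.8 177.5]]
```

{"method": "apply_moves", "body": {"motion": [[-1.5, 0, -6, 0, 5], [0, 0, -10, 0, 5], [0, 0, -9, 0, 5], [0, 0, -4, 0, 5], [0, 0, 0, 0, 5]]}}

```text
time_s: 47.72
ee_pos: [610.0, 294.1, 419.5]
ee_rot: [-2.289, -2.058, 0.036]
wrist_force: [0.0, -0.1, -7.9]
grip_width: 0.101
```

{"method": "apply_moves", "body": {"motion": [[1, 0, -4, 0, 5], [0, 0, -3, 0, 5], [0, 0, -1, 0, 5]]}}

```text
time_s: 48.1
ee_pos: [611.4, 294.1, 411.8]
ee_rot: [-2.289, -2.059, 0.034]
wrist_force: [-0.4, -0.0, -8.5]
grip_width: 0.102
```

{"method": "apply_moves", "body": {"motion": [[0, 0, -2, 0, 5], [0, 0, -1, 0, 5]]}}

```text
time_s: 48.35
ee_pos: [611.5, 294.2, 409.2]
ee_rot: [-2.29, -2.059, 0.033]
wrist_force: [0.7, -0.0, -7.2]
grip_width: 0.105
```

{"method": "apply_moves", "body": {"motion": [[0, 0, -1.5, 0, 5], [0, 0, -0.5, 0, 5]]}}

```text
time_s: 48.6
ee_pos: [611.9, 294.2, 408.6]
ee_rot: [-2.291, -2.06, 0.029]
wrist_force: [-0.1, -0.3, -6.9]
grip_width: 0.104
```

{"method": "apply_moves", "body": {"motion": [[0, 0, -1.5, 0, 5], [0, 0, -0.5, 0, 5]]}}

```text
time_s: 48.85
ee_pos: [612.0, 294.2, 408.4]
ee_rot: [-2.291, -2.06, 0.028]
wrist_force: [-1.2, -0.5, -4.9]
grip_width: 0.106
```

{"method": "apply_moves", "body": {"motion": [[0, 0, -2, 0, 5], [0, 0, -2, 0, 5]]}}

```text
time_s: 49.1
ee_pos: [611.9, 294.2, 408.0]
ee_rot: [-2.291, -2.061, 0.026]
wrist_force: [-4.8, -1.8, 4.2]
grip_width: 0.101
```

{"method": "apply_moves", "body": {"motion": [[0, 0, -3, 0, 5]]}}

```text
time_s: 49.22
ee_pos: [611.9, 294.2, 407.9]
ee_rot: [-2.291, -2.061, 0.025]
wrist_force: [-6.5, -1.5, 8.7]
grip_width: 0.103
```

Run:
```python
from h import *
st();i=get_image("side");crop(i,200,60,350,200,5,"pics/s28.png")
i=get_image("wrist");st();cv2.imwrite("pics/w28.png",i[:,:,::-1])
```

```text
t 49.23 pos [611.9 294.2 407.9] jaw -0.105 F [-6.5 -1.5  8.7] w 8.8
t 49.33 pos [611.9 294.2 407.9] jaw -0.105 F [-6.3 -2.7  6.5] w 8.8
```

View pics/s28.png

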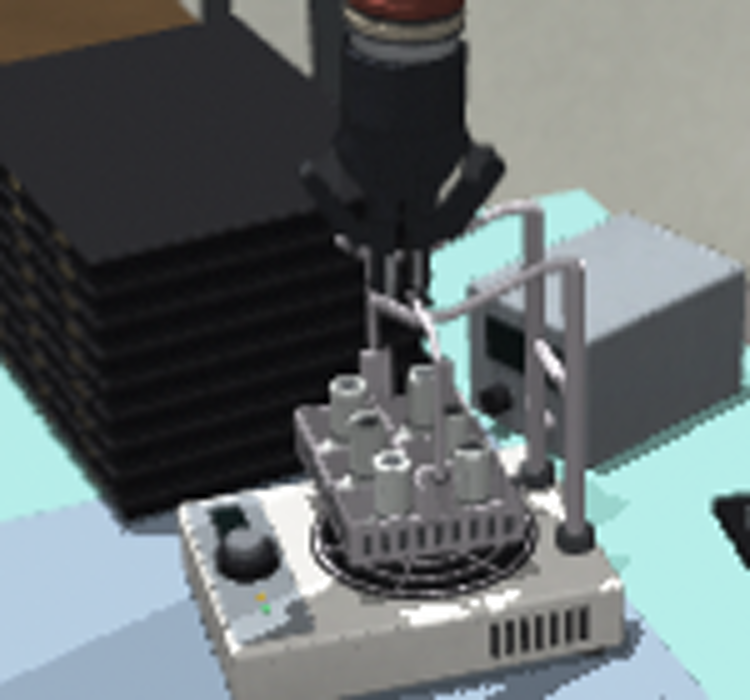

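View pics/w28.png

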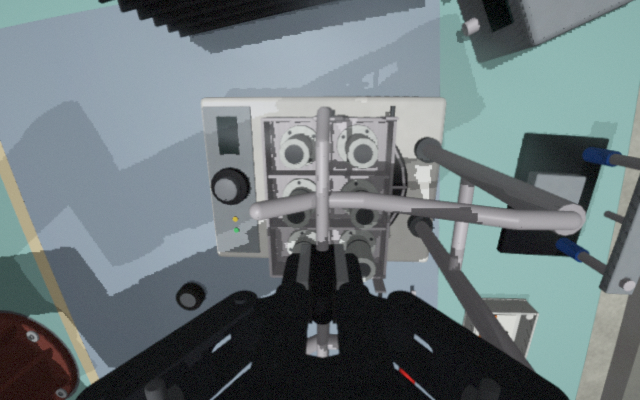

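{"method": "apply_moves", "body": {"motion": [[-0.5, 0, 0.3, 0, 5], [0, 0, 0, 0, 5]]}}

```text
time_s: 49.58
ee_pos: [611.6, 294.1, 408.2]
ee_rot: [-2.292, -2.062, 0.022]
wrist_force: [-1.5, -0.9, -0.8]
grip_width: 0.103
```

{"method": "apply_moves", "body": {"motion": [[0, 0, 0, 0, 14], [0, 0, 0, 0, 30], [0, 0, 0, 0, 30]]}}

```text
time_s: 49.95
ee_pos: [612.7, 294.9, 409.8]
ee_rot: [-2.293, -2.063, 0.012]
wrist_force: [0.6, -0.1, 0.3]
grip_width: 0.35
```

Run:
```python
from h import *
st();i=get_image("side");crop(i,200,60,350,200,5,"pics/s29.png")
i=get_image("wrist");st();cv2.imwrite("pics/w29.png",i[:,:,::-1])
```

```text
t 49.95 pos [612.7 294.9 409.8] jaw -0.105 F [ 0.6 -0.1  0.3] w 29.9
t 50.05 pos [612.6 294.8 409.8] jaw -0.105 F [-0.6  0.2  0.2] w 29.8
```

View pics/s29.png

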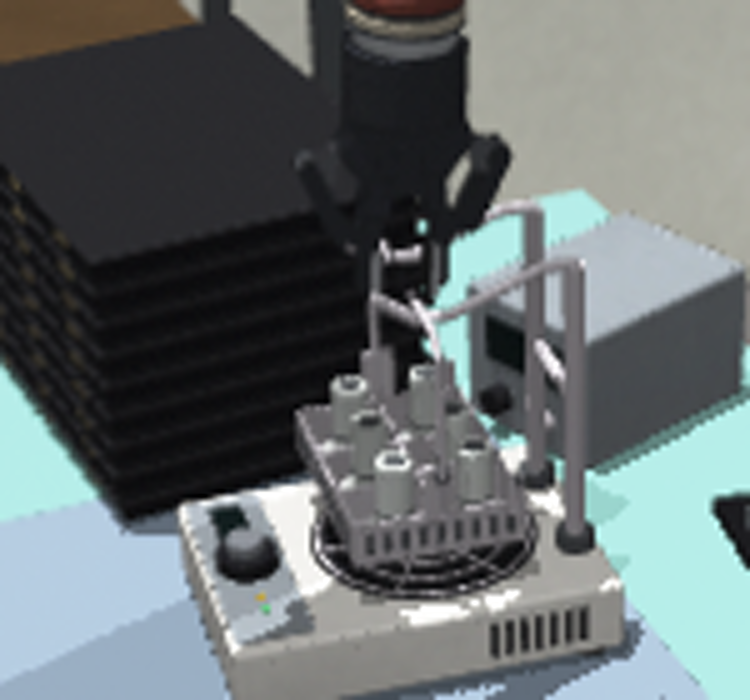

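View pics/w29.png

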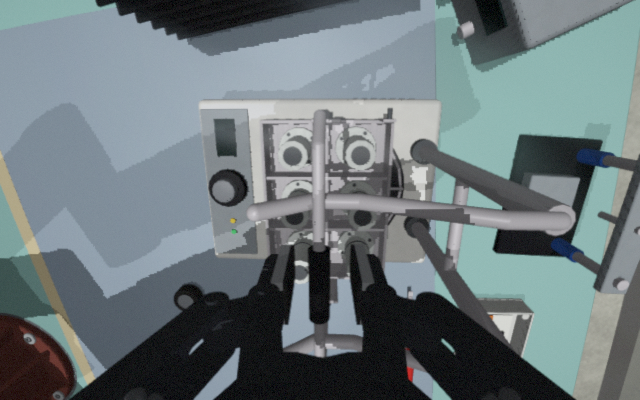

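{"method": "apply_moves", "body": {"motion": [[0, 0, 12, 0, 30], [0, 0, 25, 0, 30], [0, 0, 30, 0, 30], [0, 0, 12, 0, 30], [-15, 1.5, 0, 0, 5]]}}

```text
time_s: 50.68
ee_pos: [597.5, 296.1, 493.2]
ee_rot: [-2.294, -2.062, 0.01]
wrist_force: [0.4, -0.2, 0.6]
grip_width: 0.151
```

Run:
```python
from h import *
s=st();
print(tri([(cam("top"),(192,242.5)),(cam("side"),(249.6,169.3))]))
s=st();i=get_image("wrist");cv2.imwrite("pics/w30.png",i[:,:,::-1]);
i=get_image("side");crop(i,200,60,350,200,5,"pics/s30.png")
st()
```

```text
t 50.67 pos [597.5 296.1 493.2] jaw -0.106 F [ 0.4 -0.2  0.6] w 12.9
[492.5 311.1  71.2]
t 50.67 pos [597.5 296.1 493.2] jaw -0.106 F [ 0.4 -0.2  0.6] w 12.9
t 50.77 pos [595.8 296.6 491.9] jaw -0.104 F [-0.1  0.  -0.3] w 5.0
```

View pics/w30.png

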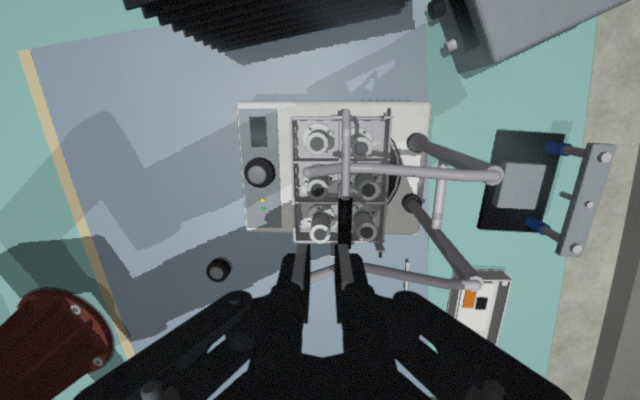

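View pics/s30.png

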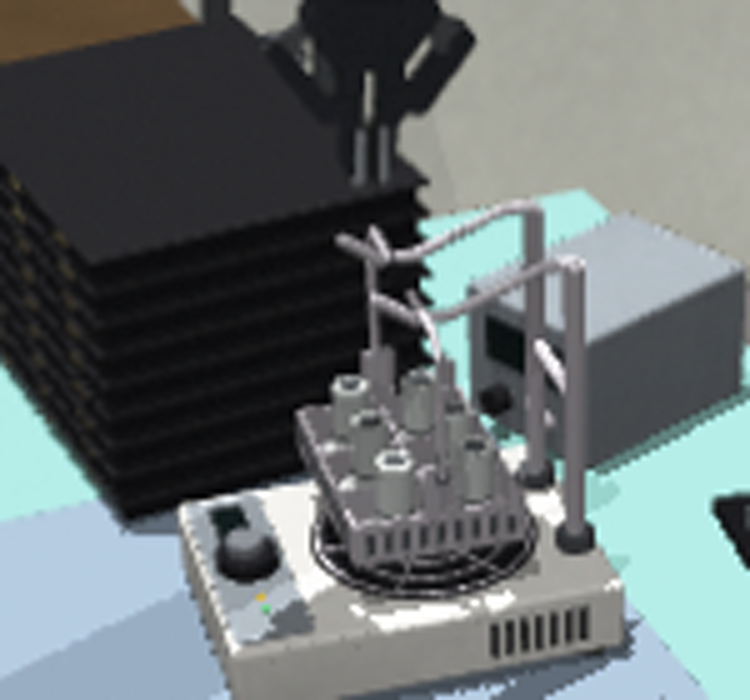

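{"method": "apply_moves", "body": {"motion": [[-20, 2.5, 0, 0, 0], [-30, 3.5, 0, 0, 0], [-30, 3.5, 0, 0, 0], [-17, 2, -10, 0, 0], [-3, 0, -30, 0, 0]]}}

```text
time_s: 51.4
ee_pos: [490.4, 308.1, 445.4]
ee_rot: [-2.289, -2.062, 0.024]
wrist_force: [0.5, 0.2, -0.0]
grip_width: 0.001
```

{"method": "apply_moves", "body": {"motion": [[0, 0, -45, 0, 0], [0, 0, -45, 0, 0], [0, 0, -30, 0, 0], [0, 0, -10, 0, 0], [0, 0, 0, 0, 0]]}}

```text
time_s: 52.02
ee_pos: [484.2, 306.7, 303.4]
ee_rot: [-2.284, -2.062, 0.045]
wrist_force: [-0.0, -0.7, 0.8]
grip_width: 0.001
```

Run:
```python
from h import *
s=st();i=get_image("wrist");cv2.imwrite("pics/w31.png",i[:,:,::-1]);
i=get_image("side");crop(i,200,60,350,200,5,"pics/s31.png")
s=st();C=cam("wrist",s);print(proj(C,[(492.5,308.5,73),(493,306,73)]), proj(C,[s["ee_pos"]+[0,0,-173]]))
```

```text
t 52.02 pos [484.2 306.7 303.4] jaw -0.101 F [-0.  -0.7  0.8] w 0.1
t 52.12 pos [484.9 307.  305.2] jaw -0.101 F [ 0.8  0.5 -0.2] w -0.1
[[352.7 220.6]
 [353.6 223.7]] [[342.6 263.9]]
```

View pics/w31.png

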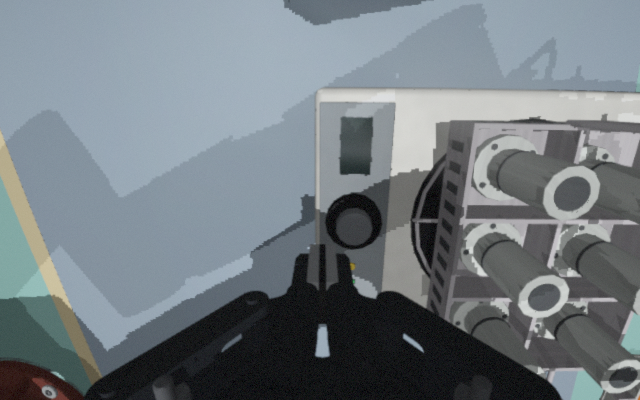

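View pics/s31.png

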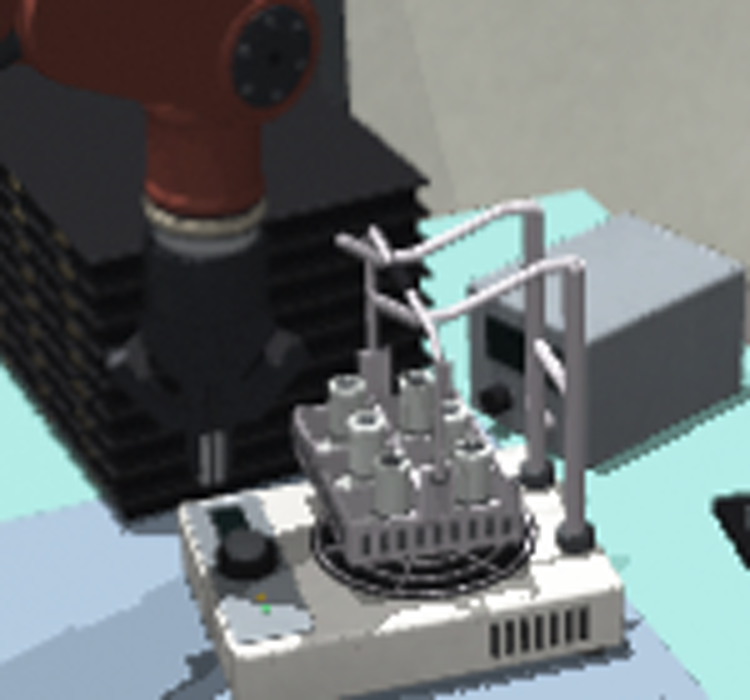

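```bash
cat >> h.py <<'E'
def tip(s,L=173):
    return s["ee_pos"]+R.from_rotvec(s["ee_rot"]).as_matrix()[:,2]*L
E
python3 - <<'E'
from h import *
s=st();print(tip(s));C=cam("wrist",s);print(proj(C,[tip(s)]),unproj(C,[(353,226)],75))
E
```

```text
t 52.12 pos [484.9 307.  305.2] jaw -0.101 F [ 0.8  0.5 -0.2] w -0.1
[474.2 312.2 132.6]
[[322.4 257.1]] [[492.4 305.1  75. ]]
```

{"method": "apply_moves", "body": {"motion": [[12, -5, -5, 0, 0], [6, -2, -10, 0, 0], [0, 0, -10, 0, 0], [0, 0, -5, 0, 0], [0, 0, 0, 0, 0]]}}

```text
time_s: 52.75
ee_pos: [506.1, 299.8, 276.8]
ee_rot: [-2.287, -2.064, 0.03]
wrist_force: [-0.3, 0.3, 0.1]
grip_width: 0.002
```

Run:
```python
from h import *
s=st();print(tip(s));i=get_image("wrist");cv2.imwrite("pics/w32.png",i[:,:,::-1]);
C=cam("wrist",s);print(proj(C,[(492.4,305.1,75)]))
i=get_image("side");crop(i,200,60,350,200,5,"pics/s32.png")
s=st();print(tip(s))
```

```text
t 52.75 pos [506.1 299.8 276.8] jaw -0.102 F [-0.3  0.3  0.1] w 0.1
[496.6 305.5 104.2]
[[318.7 236. ]]
t 52.85 pos [506.2 300.  277.4] jaw -0.102 F [ 1.  -1.3  0.3] w -0.1
[496.8 305.7 104.8]
```

View pics/w32.png

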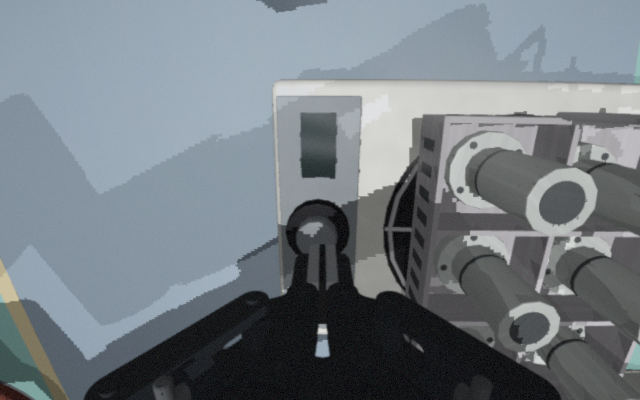

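View pics/s32.png

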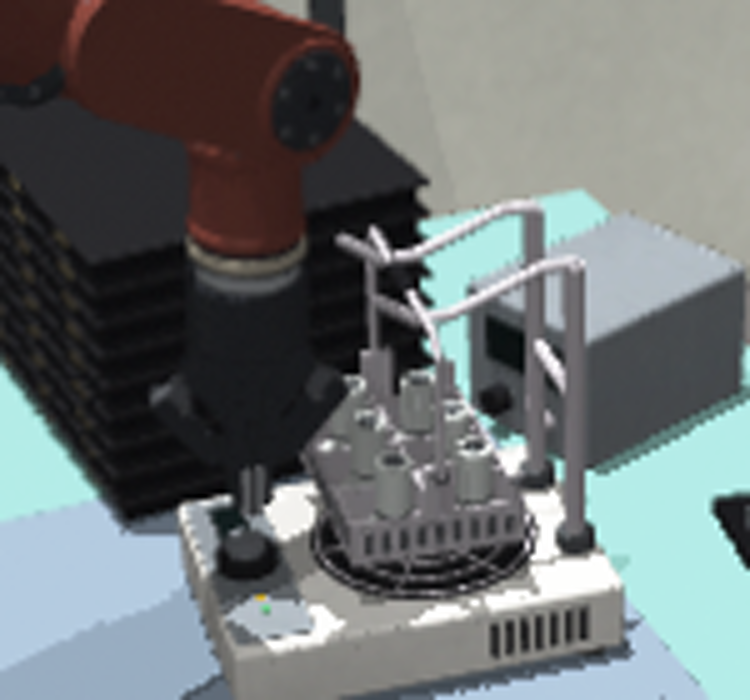

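{"method": "apply_moves", "body": {"motion": [[-5, 0, -4, 0, 0], [0, 0, -7, 0, 0], [0, 0, -7, 0, 0], [0, 0, -3, 0, 0]]}}

```text
time_s: 53.35
ee_pos: [500.7, 300.4, 256.0]
ee_rot: [-2.286, -2.065, 0.026]
wrist_force: [-0.9, -0.8, 2.6]
grip_width: 0.001
```

Run:
```python
from h import *
s=st();print(tip(s))
```

```text
t 53.35 pos [500.7 300.4 256. ] jaw -0.101 F [-0.9 -0.8  2.6] w 0.1
[491.5 306.2  83.3]
```

{"method": "apply_moves", "body": {"motion": [[0, 0, -2, 0, 0], [0, 0, -2, 0, 0]]}}

```text
time_s: 53.6
ee_pos: [500.9, 300.4, 252.4]
ee_rot: [-2.286, -2.065, 0.027]
wrist_force: [-1.4, -1.0, 4.1]
grip_width: 0.002
```

{"method": "apply_moves", "body": {"motion": [[0, 0, -3, 0, 0], [0, 0, -3, 0, 0]]}}

```text
time_s: 53.85
ee_pos: [501.5, 300.6, 250.9]
ee_rot: [-2.285, -2.065, 0.031]
wrist_force: [-7.8, -4.7, 21.7]
grip_width: 0.002
```

{"method": "apply_moves", "body": {"motion": [[0, 0, 3, 0, 0], [0, 0, 10, 0, 0], [-2, 0, 25, 0, 0], [-5, 0, 30, 0, 0], [-5, 0, 30, 0, 0]]}}

```text
time_s: 54.48
ee_pos: [488.5, 300.0, 348.9]
ee_rot: [-2.285, -2.064, 0.036]
wrist_force: [0.6, -0.0, -1.1]
grip_width: -0.004
```

{"method": "apply_moves", "body": {"motion": [[-10, -20, 30, 0, 0], [-10, -40, 20, 0, 0], [-10, -50, 10, 0, 0], [0, -40, 0, 0, 0], [0, -10, 0, 0, 0]]}}

```text
time_s: 55.1
ee_pos: [458.2, 137.4, 415.2]
ee_rot: [-2.287, -2.072, 0.018]
wrist_force: [-0.2, 0.5, -0.0]
grip_width: -0.003
```

{"method": "apply_moves", "body": {"motion": [[0, -40, 0, 0, 0], [0, -50, 0, 0, 0], [0, -40, 0, 0, 0], [0, -10, 0, 0, 0], [0, 0, 0, 0, 0]]}}

```text
time_s: 55.72
ee_pos: [459.0, -4.4, 414.9]
ee_rot: [-2.285, -2.073, 0.009]
wrist_force: [-0.5, 1.0, -0.2]
grip_width: -0.001
```

Run:
```python
from h import *
st();i=get_image("side");crop(i,180,60,370,280,2.7,"pics/s33.png")
i=get_image("top");cv2.imwrite("pics/t33.png",i[:,:,::-1]);crop(i,140,130,260,270,4,"pics/t33c.png")
i=get_image("wrist");cv2.imwrite("pics/w33.png",i[:,:,::-1]);
st()
```

```text
t 55.73 pos [459.   -4.4 414.9] jaw -0.096 F [-0.5  1.  -0.2] w -0.1
t 55.88 pos [458.9  -3.5 414.9] jaw -0.094 F [0.2 0.3 0. ] w 0.2
```

View pics/s33.png

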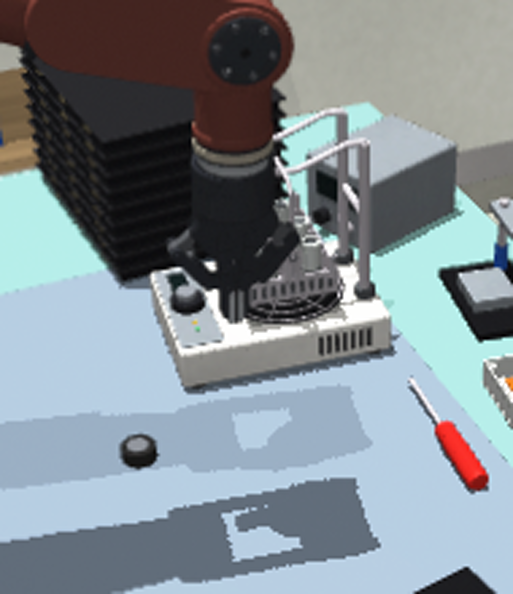

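View pics/t33.png

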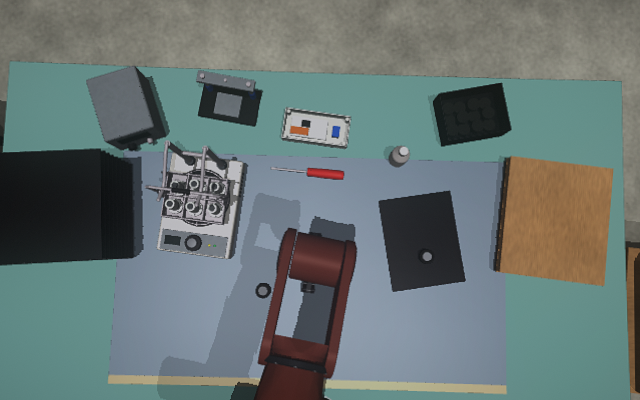

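View pics/t33c.png

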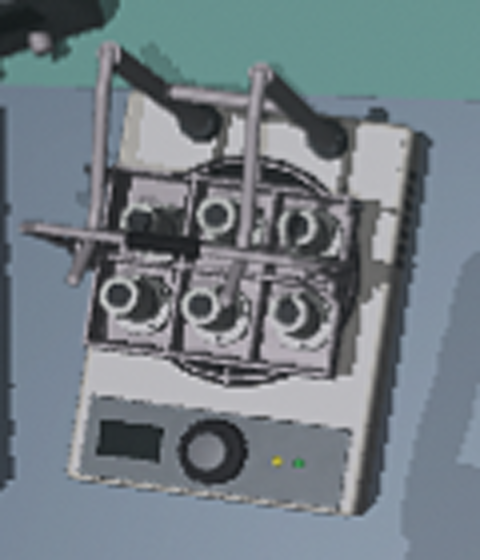

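The top view shows the basket hanging on both hooks with a barrel in each of the six cells. The mat is empty apart from its knob at (427,256). The screwdriver, housing, bottle and loose knob at (263,290) are where they started. The arm is clear.

Run:
```python
from station import job
print(job.close_job())
```

```text
the job is handed in; nothing more can be done
None
```

The basket of barrels is hanging on the station's twin hooks and the start button has been pressed; I handed the job in at about 56 s.

**What I did:**
- There were six barrels, and I stood one upright in each of the six cells with the bail folded down.
- I swung the bail upright with the basket still on the bench, then lifted the basket level by the bail.
- I hung it on the hooks and let go once the tool's force reading had dropped to about zero.
- Only then did I press the button, down to its stop. The wrist force reached about 22 N; I had no direct reading of the button's travel.

**Last checks:** The final top picture shows the crossbar on both hooks and all six barrels upright in their cells. The knobs, screwdriver, housing and bottle look unmoved, and the arm is clear of everything.

**What did not go cleanly:**
- My first grasp of the first barrel was about 13 mm off and dragged it a few millimetres, so I regrasped it. That barrel also touched a cell wall lightly (about 3 N) as it went in.
- The basket slid about 3–4 mm on the bench while I raised the bail. I did the last part of the swing with the grip loosened, and the basket did not move further.
- The side camera placed the station about 10 mm off in y from the top camera. I went with the top camera, which the wrist camera agreed with.
- I saw no barrel knocked aside during the run.

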